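# Turn the housing cover over and load it in the measuring nest

## Task

The cast housing cover lies on its back, open side up. Turn it over and load it in the measuring nest open side down, with its round cable collar in the gap between the two short end walls of the nest, so that it sits flat and fully down on the nest floor; let it go there. Leave the ring, the stepped shaft and the flanged bush where they stand.

Things in the scene. Friction and masses are not known exactly. Their poses are not given: they have to be found in the camera images.
- cover: loose bare-aluminium shell, 100 mm long (x), 56 wide (y), 44 high (z), walls and closed face 6 mm thick, about 0.25 kg. Origin: centre of the closed face, outside; z points to the open side (up at the start, must end down). A round collar, 22 mm across, stands out 14 mm from the middle of its +x end; the -x end is flat and it can stand on it (origin then 50 mm above the desk)
- cover_rim (a point): centre of the plane of the cover's open rim, 44 mm from the closed face along the cover's z; same axes as the cover
- cover_collar (a point): centre of the outer end of the cable collar, on the cover at x = +64 mm, z = +22 mm
- nest: fixed nest: grey plate 156 (x) x 112 (y) x 14 mm with steel walls round a pocket 102 x 58 mm, long along x. Origin: centre of the underside, z up. Walls rise 16 mm above the plate, upright for 8 mm, then flared outward. Long sides: walls only near the corners, open 48 mm finger gap in the middle; +x end: one wall 40 mm long; -x end (to the robot): two short walls, 30 mm gap for the collar
- nest_floor (a point): centre of the pocket floor: top of the base plate, 14 mm above the nest's origin; the rim centre of the seated cover comes here
- nest_gap (a point): point in the collar gap at the nest's -x end, 64 mm from the pocket centre and 22 mm above its floor: the outer end of the seated cover's collar comes here
- ring_gauge: loose steel ring, 65 mm outside, 20 mm high, lying flat on the desk; a bystander. Origin: centre of its underside
- shaft_step: loose stepped steel shaft, 33 mm across, 95 mm high, standing at the back; a bystander. Origin: centre of its underside
- bush_flanged: loose flanged steel bush, 52 mm across, 30 mm high, at the back; a bystander. Origin: centre of its underside

How it is judged (in metres and radians):
At the end, for the whole second after the job is handed in: the cover lies at rest in the nest's pocket, open side down: rim centre within 4 mm sideways of the pocket centre and less than 3 mm above the pocket floor, tilted less than 0.05 rad, end of the collar within 6 mm of its place in the gap (z of cover_rim in the frame of nest_floor below 0.003 m and horizontal distance between cover_rim and nest_floor below 0.004 m and distance between cover_collar and nest_gap below 0.006 m and angle between the z axis of cover and the z axis of nest, either way round below 0.05 rad and linear speed of cover below 0.01 m/s); the robot touches nothing.
It fails at once if the thick steel ring is shifted more than 30 mm (distance of ring_gauge from where it was at the start of the episode above 0.03 m).
It fails at once if the stepped shaft is shifted more than 30 mm (distance of shaft_step from where it was at the start of the episode above 0.03 m).
It fails at once if the flanged bush is shifted more than 30 mm (distance of bush_flanged from where it was at the start of the episode above 0.03 m).
It also fails if it takes over 72 s, if anything falls off the work surface, if the arm or the gripper's body presses on something with over 40 N, if the wrist force passes 120 N, or if a joint passes its speed limit or range.

## Robot

A 6-joint arm with a two-finger parallel gripper is mounted at the origin on a cart in front of the work surface, level with it; the furniture and walls round the work are solid. World frame = base frame: x ahead of the robot, y to its left, z up, the work surface at z = 0. Lengths are in m, angles in degrees, forces in N, time in s.
With the tool pointing down it reaches from about 0.4 to 0.825 m from the base axis. Payload 7 kg.
Tool frame: the origin (TCP) lies between the finger pads; the fingertips stand 22 mm ahead of it and the grasp point (between the pads) lies 3 mm ahead of it; z points along the fingers, y is the line along which they close (so a half turn about z gives the same grasp; the last joint's range is limited). The gripper opens to 88 mm and grips with 3 to 60 N. Pads are 19 mm wide; open, the fingers measure 130 mm over their backs; the gripper's body (78 mm by 193 mm) begins 47 mm behind the grasp point.
Start: joints at [83.428, 20.546, 0.682, 0, -70.136, -16.507], TCP at [0.265, 0.621, 0.249] pointing down, gripper open.
Joint ranges: [-176.03, 176.03], [-82.01, 121.73], [-58.28, 71.71], [-173.87, 95.51], [-174.79, -0.11], [-173.66, 173.66]. Speed limits (degrees/s): [136.94, 136.94, 172.46, 180, 180, 180].

## Interface

Orientations are given as [roll, pitch, yaw] about the fixed x, y, z axes, in that order (R = Rz(yaw) Ry(pitch) Rx(roll)).
In Python, from plant import r, vision gives the robot as it stands.
- The arm moves only by the shell command python3 -m pendant 'ROWS' [FORCE]. ROWS is JSON, a list that holds one entry, the list of rows, each a list of 7 numbers: the shift along the tool's x, y, z scaled (see below), then the turn, a rotation vector about the tool's x, y, z scaled (see below), then the opening, from -1 (shut) to 1 (fully open). In form: [[[x, y, z, wx, wy, wz, fingers], ...]]. A call has exactly 8 rows; each row shifts and turns the commanded pose from where the row before left it, along the tool's axes as they then stand; what a row does not reach is not made up. The controller multiplies each number of a shift by 20 mm and each number of a turn by 4 degrees. A row lasts 1/10 s, in which the tool goes at most 50 mm and 8.59 degrees, less where a joint would pass 70% of its speed; a pose out of reach is approached as far as the arm can. A call with a number of a shift or a turn outside -1 to 1 is refused whole. A call with a gripper value outside its range is refused whole. The fingers move at their own pace and stop on an object; FORCE is the grip in N (left out, the last holds). Time passes only in rows, so rows that do not move let the fingers close, or fill a call up. It gives the time, the measured TCP pose, the force, the opening and the grip force at its end, in the units of the state.
- r.get_state(): the state, without advancing time (a new reading comes with each control period).
- vision.capture(name): name is "scene" or "top" or "wrist"; returns a dict with "frame" (384x512x3 uint8, blue, green, red), "depth" (384x512 float32, m along the optical axis (not along the pixel's ray), 0 where there is no reading), "camera_matrix" (3x3 intrinsics, pixels), "extrinsics" (4x4, takes a point from world to camera coordinates); the wrist camera has in their place "hand_eye" (4x4, takes a point from camera to tool coordinates, whose origin is the TCP and whose axes are the flange's). Camera axes: x right, y up, looking along -z (the intrinsics and any distortion apply to the point x, -y, -z); pixel columns grow to the right and rows downward; lengths in m; the calibration is good to about 2 mm. A picture is of the moment at which its call begins: read the wrist's pose just before it.
- r.close_job(): hands the job in; it is judged then, once.
The state is a dict: "time_s": time; "joints": joint angles; "qd": joint speeds; "joint_torque": joint torques, N m; "tcp_pos": TCP position; "eef_rot": TCP orientation; "contact_force": force on the tool from outside, world axes, zero at the start; "moment": the same for the moment, N m; "gripper_width": finger opening in m; "gripper_force": force on a finger pad.
Only numpy, scipy, OpenCV 4.12 (cv2) and the standard library are available. Lean on these libraries where they do the work, as an engineer would, in place of code of your own. Each camera call takes 0.05 s, during which the arm holds its last target. There are 200 camera calls.

## Working session

There is one attempt and no reset: what is moved stays moved. The work goes in short steps, Python scripts to look and compute and a shell command to move; the robot and the scene stay as the last step left them, time stands still between calls to the robot, and variables do not carry over. Pictures are saved under pics/ and viewed, at most 10 in all, crops included, and the job is handed in when it is done.

```bash
ls; mkdir -p pics
python3 - <<'E'
from plant import r,vision
import cv2,numpy as np
print(r.get_state())
for n in("scene","top"):
    c=vision.capture(n); np.savez(f"pics/{n}.npz",**c); cv2.imwrite(f"pics/{n}1.png",c["frame"]); print(n,c["camera_matrix"],c["extrinsics"],[k for k in c])
E
```

```text
pics
{'time_s': 0.0, 'joints': array([ 8.34280049e+01,  2.05897625e+01,  6.33603612e-01, -1.99314511e-02,
       -7.01342631e+01, -1.65053060e+01]), 'qd': array([ 0.02436966, -0.02252776,  0.02017463, -0.05642043,  0.10779887,
       -0.02764022]), 'joint_torque': array([ 1.35931070e-03, -5.82722855e+01,  2.93055564e+01,  6.99740767e+00,
        6.90290850e-03, -1.36928497e-04]), 'tcp_pos': array([0.26444496, 0.620557  , 0.24764082]), 'eef_rot': array([ 1.79907980e+02, -7.72689150e-03, -2.30840827e+01]), 'contact_force': array([ 0.40512961,  0.73550801, -0.25160402]), 'moment': array([-0.01712643,  0.01375954,  0.03293718]), 'gripper_force': 0.0, 'gripper_width': 0.0874845751720474}
scene [[402.54327604   0.         247.92346485]
 [  0.         402.54327604 194.45388301]
 [  0.           0.           1.        ]] [[-0.68976823 -0.72392972  0.01206438  0.38448822]
 [ 0.52221189 -0.48588931  0.70086113 -0.35212409]
 [-0.50151224  0.4897319   0.71319572 -0.64896964]
 [ 0.          0.          0.          1.        ]] ['frame', 'depth', 'camera_matrix', 'extrinsics']
top [[380.48846338   0.         252.98652131]
 [  0.         380.48846338 186.77439158]
 [  0.           0.           1.        ]] [[-0.05718266 -0.99835968 -0.00284515  0.01705219]
 [ 0.97785727 -0.05658252  0.20147849 -0.56186207]
 [-0.20130898  0.00873893  0.97948881 -0.92201591]
 [ 0.          0.          0.          1.        ]] ['frame', 'depth', 'camera_matrix', 'extrinsics']
```

View pics/top1.png

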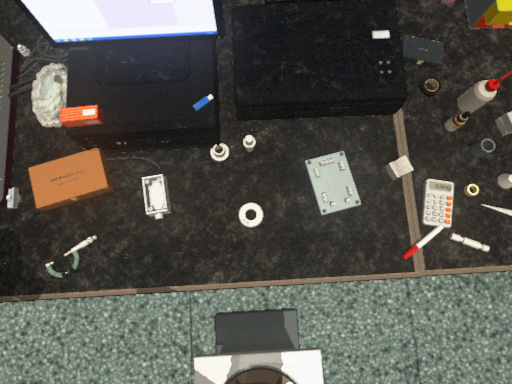

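View pics/scene1.png

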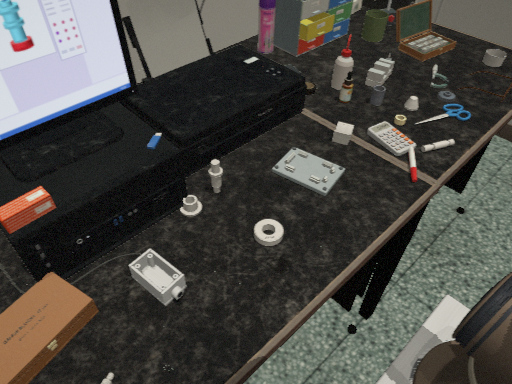

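The top view shows the cover at about (155,196) with its collar at (158,215), pointing towards the robot. The nest is at (332,182), the ring at (251,215), the bush at (220,152) and the shaft at (249,142). The scene view agrees: the open side faces up. Next I'll measure from the depth images.

```bash
cat > h.py <<'E'
import numpy as np,cv2
from scipy.spatial.transform import Rotation as R
def cloud(c,ext=None):
    d=c["depth"].astype(float);K=c["camera_matrix"];v,u=np.mgrid[:d.shape[0],:d.shape[1]]
    P=np.stack([(u-K[0,2])/K[0,0]*d,-(v-K[1,2])/K[1,1]*d,-d],-1)
    E=np.linalg.inv(c["extrinsics"]) if ext is None else ext
    W=P@E[:3,:3].T+E[:3,3]; W[d==0]=np.nan; return W
def Rm(s): return R.from_euler("xyz",s["eef_rot"],degrees=True)
E
python3 - <<'E'
from h import *
for n in("top","scene"):
    c=np.load(f"pics/{n}.npz");W=cloud(c)
    d=W.reshape(-1,3)
    for nm,px in dict(top=dict(cover=(140,172,172,222),nest=(300,145,365,220),ring=(236,200,266,230),bush=(208,140,232,163),shaft=(240,132,258,153)),
                      scene=dict(cover=(125,245,190,308),nest=(268,145,350,197),ring=(250,217,288,248),bush=(178,192,204,218),shaft=(205,155,226,195)))[n].items():
        a=W[px[1]:px[3],px[0]:px[2]].reshape(-1,3);a=a[(a[:,2]>.008)&(a[:,2]<.12)]
        rc=cv2.minAreaRect((a[:,:2]*1000).astype(np.float32))
        print(n,nm,len(a),"min",a.min(0).round(3),"max",a.max(0).round(3),"med",np.median(a,0).round(3),"rect",np.round(rc[0],1),np.round(rc[1],1),round(rc[2],1))
    k=(W[...,2]);print("desk",np.nanmedian(k[230:250,150:230]) )
c=np.load("pics/top.npz")["frame"]; s=np.load("pics/scene.npz")["frame"]
a=cv2.resize(c[140:230,130:270],None,fx=5,fy=5,interpolation=cv2.INTER_CUBIC)[:, :400]
b=cv2.resize(c[140:225,295:375],None,fx=5,fy=5,interpolation=cv2.INTER_CUBIC)
h=min(a.shape[0],b.shape[0]);cv2.imwrite("pics/crop1.png",np.hstack([a[:h],b[:h]]))
E
```

```text
top cover 740 min [0.499 0.21  0.008] max [0.614 0.276 0.05 ] med [0.559 0.243 0.036] rect [555.5 243.1] [114.2  57.2] 6.3
top nest 2353 min [ 0.487 -0.298  0.008] max [ 0.66  -0.159  0.034] med [ 0.571 -0.228  0.015] rect [ 573.  -228.7] [156.9 112.4] 12.0
top ring 390 min [ 0.465 -0.035  0.008] max [0.53  0.028 0.027] med [ 0.498 -0.003  0.021] rect [497.1  -3.6] [63.4 64. ] 67.0
top bush 212 min [0.655 0.05  0.008] max [0.707 0.102 0.068] med [0.686 0.078 0.027] rect [680.1  75.1] [50.1 47.4] 12.7
top shaft 151 min [ 0.665 -0.025  0.025] max [0.692 0.006 0.1  ] med [ 0.674 -0.01   0.071] rect [678.4  -9.1] [31.4 27.6] 88.7
desk 0.0008687408814446185
scene cover 1433 min [0.498 0.211 0.008] max [0.66  0.277 0.047] med [0.558 0.244 0.034] rect [579.6 245.7] [163.1  57.3] 6.0
scene nest 1838 min [ 0.486 -0.3    0.008] max [ 0.659 -0.158  0.032] med [ 0.568 -0.222  0.015] rect [ 573.6 -229. ] [157.1 117.3] 11.7
scene ring 549 min [ 0.465 -0.036  0.008] max [0.53  0.029 0.024] med [0.494 0.    0.02 ] rect [496.4  -1.9] [64.3 63.9] 48.5
scene bush 312 min [0.654 0.054 0.008] max [0.703 0.099 0.049] med [0.685 0.079 0.025] rect [678.2  78.3] [48.7 42.8] 9.2
scene shaft 418 min [ 0.665 -0.105  0.009] max [0.766 0.008 0.099] med [ 0.679 -0.008  0.049] rect [726.1 -39.6] [ 47.7 141.1] 46.5
desk 0.0005978123566571236
```

View pics/crop1.png

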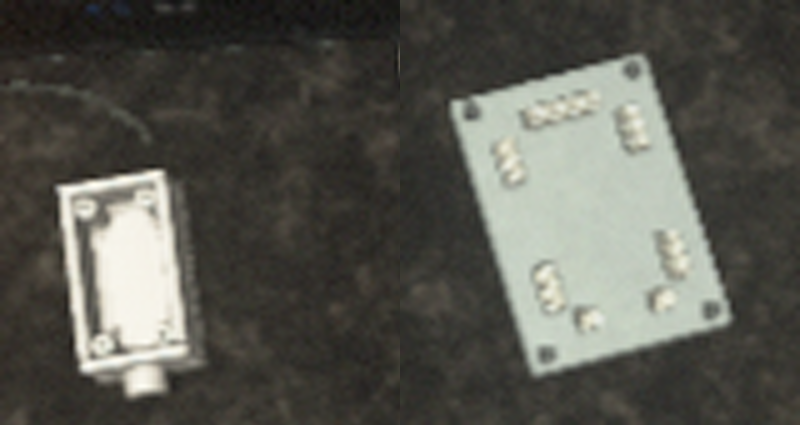

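The nest centre is about (0.573, -0.229) with yaw 12°. Its collar gap is at the robot end, and the measured 157x112 rectangle matches the given size. The cover body centre is about (0.5625, 0.244), its axis lies at 6.3° and the collar points to the robot.

The flip will take two grasps:
1. Grip the cover tilted outward over the collar, tilt back 90° and stand it on its flat end.
2. Regrip it tilted at about 45°, spin the tool 180°, and place it.

First I'll write a helper that works out the rows.

```bash
cat >> h.py <<'E'
def pose(delta,az,flip=0):
    """tool z points delta deg below horizontal at azimuth az; tool y horizontal. flip=1: half turn about z"""
    m=R.from_euler("z",az,degrees=True)*R.from_euler("x",180,degrees=True)*R.from_euler("y",90-delta,degrees=True)
    return m*R.from_euler("z",180*flip,degrees=True)
def grasp2tcp(g,Rt): return np.array(g)-.003*Rt.as_matrix()[:,2]
def rows(s,g,Rt,n,grip=1,start=None,spin=None):
    """straight line from state s to grasp point g / rotation Rt in n rows (moves interleaved)"""
    p=np.array(s["tcp_pos"]);q=Rm(s); t=grasp2tcp(g,Rt)
    w=(q.inv()*Rt).as_rotvec(degrees=True) if spin is None else np.array(spin)
    out=[]
    for i in range(n):
        d=(t-p)/(n-i); dl=q.inv().apply(d); row=np.r_[np.round(dl/.02,2),np.round(w/n/4,2)]
        out.append(row); p=p+q.apply(row[:3]*.02); q=q*R.from_rotvec(row[3:]*4,degrees=True)
    for k in range(0,n,8):
        print("[["+",".join("["+",".join(f"{x:g}" for x in np.r_[o,grip])+"]" for o in out[k:k+8])+"]]")
    print("err mm",((t-p)*1e3).round(1),"deg",np.round((q.inv()*Rt).magnitude()*57.3,2), "max",np.abs(out).max())
E
python3 - <<'E'
from h import *
from plant import r
W=cloud(np.load("pics/top.npz")); 
for v,u in((100,140),(120,140),(140,140),(150,180),(100,300),(100,180),(60,140)):print(v,u,W[v,u].round(3))
rows(r.get_state(),[.44,.235,.22],pose(90,6.3),24)
E
```

```text
100 140 [0.767 0.244 0.165]
120 140 [0.716 0.243 0.167]
140 140 [0.693 0.265 0.092]
150 180 [0.688 0.18  0.004]
100 300 [ 0.761 -0.144  0.13 ]
100 180 [0.761 0.148 0.168]
60 140 [0.865 0.241 0.178]
[[[0.65,0.6,0.05,0,0,-0.31,1],[0.64,0.61,0.05,0,0,-0.31,1],[0.62,0.62,0.05,0,0,-0.31,1],[0.61,0.64,0.05,0,0,-0.31,1],[0.6,0.65,0.05,0,0,-0.31,1],[0.58,0.66,0.05,0,0,-0.31,1],[0.57,0.67,0.05,0,0,-0.31,1],[0.55,0.69,0.05,0,0,-0.31,1]]]
[[[0.54,0.7,0.05,0,0,-0.31,1],[0.52,0.71,0.05,0,0,-0.31,1],[0.51,0.72,0.05,0,0,-0.31,1],[0.49,0.73,0.05,0,0,-0.31,1],[0.48,0.74,0.06,0,0,-0.31,1],[0.46,0.75,0.05,0,0,-0.31,1],[0.45,0.76,0.06,0,0,-0.31,1],[0.43,0.77,0.05,0,0,-0.31,1]]]
[[[0.41,0.78,0.06,0,0,-0.31,1],[0.39,0.79,0.05,0,0,-0.31,1],[0.38,0.8,0.06,0,0,-0.31,1],[0.36,0.81,0.05,0,0,-0.31,1],[0.34,0.82,0.06,0,0,-0.31,1],[0.32,0.82,0.05,0,0,-0.31,1],[0.31,0.83,0.06,0,0,-0.31,1],[0.29,0.84,0.05,0,0,-0.31,1]]]
err mm [-0.  0. -0.] deg 0.38 max 0.84
```

```bash
python3 -m pendant '[[[0.65,0.6,0.05,0,0,-0.31,1],[0.64,0.61,0.05,0,0,-0.31,1],[0.62,0.62,0.05,0,0,-0.31,1],[0.61,0.64,0.05,0,0,-0.31,1],[0.6,0.65,0.05,0,0,-0.31,1],[0.58,0.66,0.05,0,0,-0.31,1],[0.57,0.67,0.05,0,0,-0.31,1],[0.55,0.69,0.05,0,0,-0.31,1]]]'
python3 -c "
from plant import r;s=r.get_state();print(s['joints'].round(2),s['tcp_pos'],s['eef_rot'])"
python3 -m pendant '[[[0.54,0.7,0.05,0,0,-0.31,1],[0.52,0.71,0.05,0,0,-0.31,1],[0.51,0.72,0.05,0,0,-0.31,1],[0.49,0.73,0.05,0,0,-0.31,1],[0.48,0.74,0.05,0,0,-0.31,1],[0.46,0.75,0.05,0,0,-0.31,1],[0.45,0.76,0.05,0,0,-0.31,1],[0.43,0.77,0.05,0,0,-0.31,1]]]'
python3 -m pendant '[[[0.41,0.78,0.05,0,0,-0.31,1],[0.39,0.79,0.05,0,0,-0.31,1],[0.38,0.8,0.05,0,0,-0.31,1],[0.36,0.81,0.05,0,0,-0.31,1],[0.34,0.82,0.05,0,0,-0.31,1],[0.32,0.82,0.05,0,0,-0.31,1],[0.31,0.83,0.05,0,0,-0.31,1],[0.29,0.84,0.05,0,0,-0.31,1]]]'
python3 - <<'E'
from h import *
from plant import r,vision
s=r.get_state();print(s['joints'].round(2),s['tcp_pos'],s['eef_rot'])
c=vision.capture("wrist");np.savez("pics/w1.npz",pos=s['tcp_pos'],rot=s['eef_rot'],**c);cv2.imwrite("pics/w1.png",c["frame"]);print(c["hand_eye"].round(3))
rows(s,[.42,.23,.17],pose(40,6.3),16)
E
```

```text
time_s: 0.9
tcp_pos: [0.3231, 0.4916, 0.2401]
eef_rot: [180.0, 0.0, -13.1]
contact_force: [1.2, 0.1, -0.7]
gripper_width: 0.0874
gripper_force: 0.0
[ 7.571e+01  1.279e+01 -1.131e+01 -1.000e-02 -6.595e+01  1.180e+00] [0.32306556 0.49156554 0.24010615] [ 1.79955253e+02  1.23648581e-02 -1.31118264e+01]
time_s: 1.7
tcp_pos: [0.3817, 0.3633, 0.2322]
eef_rot: [180.0, 0.0, -3.2]
contact_force: [-0.9, -0.8, 0.2]
gripper_width: 0.0877
gripper_force: 0.0
time_s: 2.5
tcp_pos: [0.4402, 0.2345, 0.2243]
eef_rot: [180.0, 0.0, 6.7]
contact_force: [0.1, -0.1, 0.2]
gripper_width: 0.0878
gripper_force: 0.0
[ 5.065e+01  4.910e+00 -2.312e+01 -1.000e-02 -6.200e+01  4.608e+01] [0.44024192 0.23453913 0.22428707] [1.79987049e+02 2.59954077e-02 6.73213878e+00]
[[ 0.001  0.954  0.3    0.082]
 [ 1.    -0.001  0.001  0.   ]
 [ 0.001  0.3   -0.954 -0.136]
 [ 0.     0.     0.     1.   ]]
[[[-0.07,0.01,0.16,-0,0.78,0.01,1],[-0.08,0.01,0.16,-0,0.78,0.01,1],[-0.09,0.01,0.16,-0,0.78,0.01,1],[-0.1,0.01,0.15,-0,0.78,0.01,1],[-0.11,0.01,0.14,-0,0.78,0.01,1],[-0.11,0.01,0.14,-0,0.78,0.01,1],[-0.12,0.01,0.13,-0,0.78,0.01,1],[-0.13,0,0.13,-0,0.78,0.01,1]]]
[[[-0.13,0.01,0.12,-0,0.78,0.01,1],[-0.14,0,0.11,-0,0.78,0.01,1],[-0.15,0.01,0.1,-0,0.78,0.01,1],[-0.15,0,0.1,-0,0.78,0.01,1],[-0.16,0.01,0.09,-0,0.78,0.01,1],[-0.16,0,0.08,-0,0.78,0.01,1],[-0.16,0.01,0.06,-0,0.78,0.01,1],[-0.16,0,0.06,-0,0.78,0.01,1]]]
err mm [-0.  -0.1 -0.1] deg 0.3 max 0.78
```

View pics/w1.png

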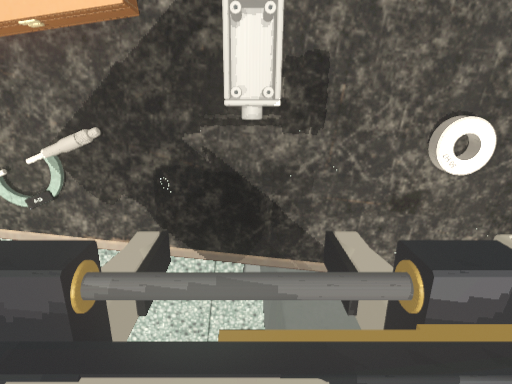

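The wrist view shows the cover at the top centre, with its near rim corners at (225,103) and (280,103) and the collar end at (252,118). It is nearly parallel to the image's vertical axis. Next I'll refine the pose from this depth image and tilt the tool.

```bash
python3 - <<'E'
from h import *
c=np.load("pics/w1.npz");T=np.eye(4);T[:3,:3]=R.from_euler("xyz",c["rot"],degrees=True).as_matrix();T[:3,3]=c["pos"]
W=cloud(c,T@c["hand_eye"])
a=W[0:125,215:295].reshape(-1,3);print("desk z",np.nanmedian(W[150:220,200:300,2]))
m=a[(a[:,2]>.036)&(a[:,2]<.05)];rc=cv2.minAreaRect((m[:,:2]*1000).astype(np.float32));print(len(m),m.min(0),m.max(0),rc,np.median(m[:,2]))
m=a[(a[:,2]>.01)&(a[:,2]<.05)];print(m.min(0),m.max(0))
# collar points
k=m[(m[:,2]<.036)&(m[:,0]<.512)];print("collar",k.min(0),k.max(0))
E
python3 -m pendant '[[[-0.07,0.01,0.16,0,0.78,0.01,1],[-0.08,0.01,0.16,0,0.78,0.01,1],[-0.09,0.01,0.16,0,0.78,0.01,1],[-0.1,0.01,0.15,0,0.78,0.01,1],[-0.11,0.01,0.14,0,0.78,0.01,1],[-0.11,0.01,0.14,0,0.78,0.01,1],[-0.12,0.01,0.13,0,0.78,0.01,1],[-0.13,0,0.13,0,0.78,0.01,1]]]'
python3 -c "
from plant import r;s=r.get_state();print(s['joints'].round(2),s['tcp_pos'],s['eef_rot'])"
python3 -m pendant '[[[-0.13,0.01,0.12,0,0.78,0.01,1],[-0.14,0,0.11,0,0.78,0.01,1],[-0.15,0.01,0.1,0,0.78,0.01,1],[-0.15,0,0.1,0,0.78,0.01,1],[-0.16,0.01,0.09,0,0.78,0.01,1],[-0.16,0,0.08,0,0.78,0.01,1],[-0.16,0.01,0.06,0,0.78,0.01,1],[-0.16,0,0.06,0,0.78,0.01,1]]]'
python3 -c "
from plant import r;s=r.get_state();print(s['joints'].round(2),s['tcp_pos'],s['eef_rot'])"
```

```text
desk z -0.0001591288905186672
2178 [0.51072773 0.21123107 0.03605041] [0.60761582 0.27565999 0.04592243] ((559.456298828125, 243.18930053710938), (92.16624450683594, 56.07694625854492), 6.671465873718262) 0.04285215131528175
[0.49892116 0.21123107 0.01005695] [0.60995571 0.27565999 0.04592243]
collar [0.49892116 0.22634631 0.02058358] [0.51192872 0.2486659  0.03435194]
time_s: 3.35
tcp_pos: [0.4281, 0.2333, 0.1981]
eef_rot: [-179.8, -25.1, 6.4]
contact_force: [2.2, -0.6, 0.5]
gripper_width: 0.0875
gripper_force: 0.0
[ 61.84  -6.93 -57.2   41.49 -31.63   0.27] [0.42808883 0.23327668 0.19813722] [-179.84776686  -25.05197892    6.36399437]
time_s: 4.15
tcp_pos: [0.4612, 0.286, 0.2821]
eef_rot: [176.7, -41.3, 6.3]
contact_force: [0.8, 0.0, 0.0]
gripper_width: 0.0876
gripper_force: 0.0
[ 62.38  -7.47 -58.23  68.61 -38.43 -23.27] [0.46119717 0.28599862 0.28210414] [176.68559399 -41.28644931   6.32691806]
```

```bash
cat > kin.py <<'E'
import numpy as np,itertools
from scipy.spatial.transform import Rotation as R
from scipy.optimize import least_squares
D=[([83.428,20.546,.682,0,-70.136,-16.507],[.265,.621,.249],[180,0,-23.08]),
([75.71,12.79,-11.31,0,-65.95,1.18],[.32307,.49157,.2401],[179.955,.012,-13.112]),
([50.65,4.91,-23.12,-.01,-62,46.08],[.44024,.23454,.22429],[179.987,.026,6.732]),
([61.84,-6.93,-57.2,41.49,-31.63,.27],[.42809,.23328,.19814],[-179.848,-25.052,6.364]),
([62.38,-7.47,-58.23,68.61,-38.43,-23.27],[.4612,.286,.2821],[176.686,-41.286,6.327])]
def rx(a):return R.from_euler("x",a,degrees=True)
def ry(a):return R.from_euler("y",a,degrees=True)
def rz(a):return R.from_euler("z",a,degrees=True)
def fk(q,P,s4=1,s6=1):
    d,a1,h,L2,a3,L3,L=P
    b=rz(q[0]); sh=np.array([a1,d,h]); el=sh+ry(q[1]).apply([0,0,L2]); f=ry(q[1]-q[2])
    w=el+f.apply([L3,0,a3]); t=f*rx(s4*q[3])*ry(-q[4])   # x axis = tool z
    tool=t*rx(s6*q[5])*R.from_matrix([[0,0,1],[1,0,0],[0,1,0]])  # tool z = link x
    return b.apply(w+t.apply([L,0,0])), b*tool
if __name__=="__main__":
    for s4,s6 in itertools.product((1,-1),(1,-1)):
        o=[]
        for q,p,e in D:
            Rt=R.from_euler("xyz",e,degrees=True); t=fk(q,np.zeros(7),s4,s6)[1]; o.append((t.inv()*Rt).as_rotvec(degrees=True).round(1).tolist())
        f=lambda P:np.concatenate([fk(q,P,s4,s6)[0]-p for q,p,e in D])
        g=least_squares(f,[-.19,.05,.35,.4,.03,.4,.3]); print(s4,s6,g.x.round(4),(np.abs(g.fun).max()*1e3).round(2),o)
E
python3 kin.py
```

```text
1 1 [-0.2039  0.4677 -0.9025  0.7255  0.2761 -0.199  -0.1075] 55.79 [[-0.0, 0.0, -147.0], [0.0, 0.0, 177.6], [0.0, 0.0, 87.8], [-46.8, 0.0, 100.5], [-79.3, 0.0, 85.4]]
1 -1 [-0.2039  0.4677 -0.9025  0.7255  0.2761 -0.199  -0.1075] 55.79 [[0.0, 0.0, -180.0], [-0.0, -0.0, -180.0], [-0.0, -0.0, -180.0], [-46.8, -0.2, 101.0], [-67.1, 28.9, 46.0]]
-1 1 [-0.1883  0.3274 -0.3678  0.6748  0.1661  0.0152  0.1916] 35.54 [[-0.0, 0.0, -147.0], [0.0, 0.0, 177.6], [-0.0, 0.0, 87.8], [0.0, 0.0, 179.5], [-0.0, 0.0, -133.4]]
-1 -1 [-0.1883  0.3274 -0.3678  0.6748  0.1661  0.0152  0.1916] 35.54 [[0.0, 0.0, -180.0], [-0.0, -0.0, -180.0], [-0.0, 0.0, 180.0], [0.0, 0.0, 180.0], [-0.0, 0.0, -180.0]]
```

```bash
python3 - <<'E'
s=open("kin.py").read()
i=s.index("def fk");j=s.index('if __name__')
s=s[:i]+'''def fk(q,P):
    d,a1,h,L2,a3,L3,L,y4,z4,z5=P
    b=rz(q[0]); sh=np.array([a1,d,h]); el=sh+ry(q[1]).apply([0,0,L2]); f=ry(q[1]-q[2])
    w=el+f.apply([L3,0,a3]); f4=f*rx(-q[3]); w=w+f4.apply([0,y4,z4]); t=f4*ry(-q[4])   # x axis = tool z
    tool=t*rx(-q[5])*R.from_matrix([[0,0,1],[-1,0,0],[0,-1,0]])
    return b.apply(w+t.apply([L,0,z5])), b*tool
def fit(D,lam=1e-3):
    x0=np.array([0,.05,.35,.4,.03,.4,.3,-.19,0,0])
    f=lambda P:np.r_[np.concatenate([fk(q,P)[0]-p for q,p,e in D]),lam*(P-x0)]
    g=least_squares(f,x0); return g.x,np.abs(g.fun[:3*len(D)]).max()*1e3
if __name__=="__main__":
    print([x.round(4) for x in fit(D)],[np.round((fk(q,np.zeros(10))[1].inv()*R.from_euler("xyz",e,degrees=True)).magnitude()*57.3,2) for q,p,e in D])
'''
open("kin.py","w").write(s)
E
python3 kin.py
```

```text
[array([ 7.000e-04, -4.100e-03,  2.057e-01,  6.006e-01, -1.300e-03,
        4.666e-01,  3.597e-01, -1.926e-01,  2.000e-04,  2.100e-03]), np.float64(0.276)] [np.float64(0.0), np.float64(0.01), np.float64(0.01), np.float64(0.01), np.float64(0.01)]
```

The kinematics fit to 0.3 mm, so I can check reachability for each stage of both flip options.

```bash
cat >> kin.py <<'E'
lo=np.array([-176.03,-82.01,-58.28,-173.87,-174.79,-173.66])+1.5; hi=np.array([176.03,121.73,71.71,95.51,-.11,173.66])-1.5
P=fit(D)[0]
def ik(p,Rt,seeds):
    best=[]
    for q0 in seeds:
        f=lambda q:np.r_[(fk(q,P)[0]-p)*10,(fk(q,P)[1].inv()*Rt).as_rotvec()]
        g=least_squares(f,np.clip(q0,lo+.1,hi-.1),bounds=(lo,hi),x_scale=30,max_nfev=60)
        best.append((np.abs(g.fun).max(),g.x))
    return min(best,key=lambda b:b[0])
SE=[np.array(d[0]) for d in D[2:]]+[np.array([30,10,-20,-40,-60,90.]),np.array([20,30,0,0,-100,80.]),np.array([-20,10,-20,40,-40,30.]),np.array([40,10,-20,-90,-60,-90.]),np.array([0,20,0,-90,-90,-90.])]
E
python3 - <<'E'
from kin import *; from h import pose,grasp2tcp
u=np.array([np.cos(np.radians(6.5)),np.sin(np.radians(6.5)),0])
def t(name,g,de,az,fl=0):
    Rt=pose(de,az,fl);e,q=ik(grasp2tcp(g,Rt),Rt,SE);print(name,de,fl,"OK" if e<2e-3 else f"bad {e:.2f}",q.round(0))
C=np.array([.5615,.2435,.032])
for de in(50,40,30):
  for xg in(0,.02): t(f"pick {xg}",C-u*xg,de,6.5)
for x,y in((.5,.18),(.55,.14),(.5,.1),(.6,.15)):
  for z,de in((.05,130),(.07,120),(.05,40),(.05,50)): 
    for fl in(0,1):t(f"stand {x},{y},{z}",[x,y,z],de,6.5,fl)
for fl in(0,1):
  for de in(40,50,60):t("nest",[.573,-.229,.05],de,12,fl)
E
```

```text
pick 0 50 0 bad 0.01 [   3.   22.  -49. -172.  -21.  -95.]
pick 0.02 50 0 bad 0.02 [   3.   21.  -52. -172.  -23.  -95.]
pick 0 40 0 bad 0.03 [   2.   28.  -57. -172.  -45.  -92.]
pick 0.02 40 0 bad 0.04 [   1.   26.  -57. -170.  -41.  -94.]
pick 0 30 0 bad 0.10 [  -2.   33.  -57. -164.  -54.  -94.]
pick 0.02 30 0 bad 0.13 [  -4.   31.  -57. -160.  -50.  -96.]
stand 0.5,0.18,0.05 130 0 OK [ 30.  42.   4. -15. -90.  72.]
stand 0.5,0.18,0.05 130 1 OK [  30.   42.    4.  -15.  -90. -108.]
stand 0.5,0.18,0.07 120 0 OK [ 32.  34.  -3. -12. -81.  70.]
stand 0.5,0.18,0.07 120 1 OK [  32.   34.   -3.  -12.  -81. -110.]
stand 0.5,0.18,0.05 40 0 bad 0.06 [ -10.   19.  -57. -152.  -33. -102.]
stand 0.5,0.18,0.05 40 1 bad 0.06 [ -10.   19.  -57. -152.  -33.   78.]
stand 0.5,0.18,0.05 50 0 OK [  -4.   14.  -52. -155.  -17. -106.]
stand 0.5,0.18,0.05 50 1 bad 0.02 [   6.   12.  -40. -129.   -2.   40.]
stand 0.55,0.14,0.05 130 0 OK [ 26.  45.   9. -12. -93.  74.]
stand 0.55,0.14,0.05 130 1 OK [  26.   45.    9.  -12.  -93. -106.]
stand 0.55,0.14,0.07 120 0 OK [ 27.  37.   2. -10. -83.  73.]
stand 0
[... 996 characters left out ...]
. -106.]
stand 0.6,0.15,0.07 120 0 OK [ 26.  41.  10. -10. -87.  73.]
stand 0.6,0.15,0.07 120 1 OK [  26.   41.   10.  -10.  -87. -107.]
stand 0.6,0.15,0.05 40 0 OK [ -11.   24.  -50. -156.  -35.  -98.]
stand 0.6,0.15,0.05 40 1 bad 0.11 [   7.   18.  -29. -109.   -2.   19.]
stand 0.6,0.15,0.05 50 0 bad 0.02 [  -1.   18.  -35. -137.   -6. -127.]
stand 0.6,0.15,0.05 50 1 bad 0.02 [  -1.   18.  -35. -137.   -6.   53.]
nest 40 0 OK [ -40.   24.  -23.  -82.  -37. -152.]
nest 50 0 bad 0.04 [-24.  20. -23. -56. -25. 172.]
nest 60 0 OK [-15.  19. -25. -36. -22. 148.]
nest 40 1 OK [-40.  24. -23. -82. -37.  28.]
nest 50 1 OK [-27.  20. -22. -61. -27.  -0.]
nest 60 1 OK [-15.  19. -25. -36. -22. -32.]
```

Shallow outward tilts are out of reach close in, but pointing back or sideways looks easy. Next I'll scan which azimuths work for the standing pose.

Run:
```python
from kin import *; from h import pose,grasp2tcp
u=np.array([np.cos(np.radians(6.5)),np.sin(np.radians(6.5)),0])
def t(g,de,az,fl=0):
    Rt=pose(de,az,fl);e,q=ik(grasp2tcp(g,Rt),Rt,SE);return e,q
C=np.array([.5615,.2435,.034])
for de in(55,60,65,70,80):
  for xg in(0,.015):
    for fl in (0,1): e,q=t(C-u*xg,de,6.5,fl);print("pick",xg,de,fl,round(e,3),q.round(0))
for de in(55,60,65,70,80):
    for fl in (0,1): e,q=t([.573,-.229,.05],de,12,fl);print("nest",de,fl,round(e,3),q.round(0))
for x,y in((.5,.15),(.55,.1),(.6,.2),(.62,.0)):
  for de in(20,30,40):
    o=[]
    for az in range(-180,180,30):
      e,q=t([x,y,.055],de,az)
      if e>2e-3: e2,q2=t([x,y,.055],de,az,1); 
      o.append(f"{az}:{'ok'+str(q.round(0).astype(int).tolist()) if e<2e-3 else ('OK1' if e2<2e-3 else '-')}")
    print(x,y,de,*o)
```

```text
pick 0 55 0 0.014 [   7.   20.  -37. -154.   -2. -116.]
pick 0 55 1 0.014 [   7.   20.  -37. -154.   -2.   64.]
pick 0.015 55 0 0.017 [   7.   19.  -38. -152.   -2. -118.]
pick 0.015 55 1 0.017 [   7.   19.  -38. -152.   -2.   62.]
pick 0 60 0 0.008 [   5.   20.  -41. -172.   -2.  -96.]
pick 0 60 1 0.008 [   5.   20.  -41. -172.   -2.   84.]
pick 0.015 60 0 0.008 [   5.   19.  -43. -171.   -2.  -98.]
pick 0.015 60 1 0.008 [   5.   19.  -43. -171.   -2.   82.]
pick 0 65 0 0.09 [   5.   20.  -41. -172.   -2.  -96.]
pick 0 65 1 0.09 [   5.   20.  -41. -172.   -2.   84.]
pick 0.015 65 0 0.081 [   5.   19.  -43. -172.   -2.  -96.]
pick 0.015 65 1 0.081 [   5.   19.  -43. -172.   -2.   84.]
pick 0 70 0 0.034 [ 26.  19. -55.  94.  -7. -23.]
pick 0 70 1 0.034 [ 26.  19. -55.  94.  -7. 157.]
pick 0.015 70 0 0.039 [ 26.  18. -56.  94.  -7. -23.]
pick 0.015 70 1 0.039 [ 26.  18. -56.  94.  -7. 157.]
pick 0 80 0 0.0 [ 45.  23. -35.  15. -25.  39.]
pick 0 80 1 0.0 [  45.   23.  -35.   15.  -25. -141.]
pick 0.015 80 0 0.0 [ 46.  22. -37.  16. -24.  37.]
pick 0.015 80 1 0.0 [  46.   22.  -37.   16.
[... 4322 characters left out ...]
 -92, -74] -90:ok[38, 43, -29, 46, -72, -75] -60:ok[31, 35, -54, 89, -60, -89] -30:- 0:ok[-32, 32, -51, -146, -54, -94] 30:ok[-28, 29, -28, -98, -48, -129] 60:ok[-24, 35, -11, -72, -65, -140] 90:ok[-18, 43, 6, -56, -85, -140] 120:ok[-10, 51, 23, -43, -104, -134] 150:ok[1, 58, 33, -30, -118, -121]
0.62 0.0 40 -180:ok[12, 55, 25, -10, -109, -101] -150:ok[22, 53, 14, 6, -101, -84] -120:ok[30, 47, -6, 22, -84, -72] -90:ok[36, 39, -30, 44, -64, -71] -60:ok[28, 29, -54, 86, -50, -81] -30:- 0:ok[-24, 21, -41, -136, -26, -115] 30:ok[-17, 22, -25, -84, -34, -153] 60:ok[-17, 30, -12, -64, -57, -151] 90:ok[-14, 38, 3, -50, -77, -145] 120:ok[-7, 46, 17, -38, -95, -135] 150:ok[2, 52, 26, -25, -107, -120]
```

Standing the cover works with the tool pointing sideways: azimuth -90 for the release and +90 for the regrip. I'll plan joint-space paths, turn them into rows, and check where the elbow and wrist pass.

```bash
cat > plan.py <<'E'
from kin import *; from h import pose,grasp2tcp
def solve(g,de,az,fl,seed=None):
    Rt=pose(de,az,fl); e,q=ik(grasp2tcp(g,Rt),Rt,SE if seed is None else [np.array(seed)]); 
    if e>2e-3: print("BAD",g,de,az,fl,round(e,3),q.round(1))
    return q
def wrist(q):
    b=rz(q[0]);f=ry(q[1]-q[2]);el=b.apply([0,0,P[2]]+ry(q[1]).apply([0,0,P[3]]));w=b.apply([0,0,P[2]]+ry(q[1]).apply([0,0,P[3]])+f.apply([P[5],0,0]));w2=w+(b*f*rx(-q[3])).apply([0,P[7],0])
    return el.round(2),w.round(2),w2.round(2)
def path(s,qs,grip,full=.95,n=None):
    """rows from the measured state s through joint waypoints qs (linear in joints)"""
    R0=R.from_euler("xyz",s["eef_rot"],degrees=True);p=np.array(s["tcp_pos"]);q=np.array(s["joints"]);off=p-fk(q,P)[0]
    T=R0
    seq=[]
    for g in qs:
        A=[fk(q+(g-q)*t,P) for t in np.linspace(0,1,60)]
        L=max(sum(np.linalg.norm(b[0]-a[0]) for a,b in zip(A,A[1:]))/(.02*full), sum((a[1].inv()*b[1]).magnitude() for a,b in zip(A,A[1:]))*57.3/(4*full))
        k=int(np.ceil(L)); seq+=[q+(g-q)*t for t in np.linspace(0,1,k+1)[1:]]; q=g
    while len(seq)%8: seq.append(seq[-1])
    out=[];zmin=9
    for g in seq:
        pp,RR=fk(g,P); d=T.inv().apply(pp-p)/.02; w=(T.inv()*RR).as_rotvec(degrees=True)/4
        row=np.round(np.r_[d,w],2); 
        if abs(row).max()>1: row=np.clip(row,-1,1)
        out.append(row); p=p+T.apply(row[:3]*.02); T=T*R.from_rotvec(row[3:]*4,degrees=True); zmin=min(zmin,p[2])
    for k in range(0,len(out),8):
        print("python3 -m pendant '[["+",".join("["+",".join(f"{x:g}" for x in np.r_[o,grip]+0.)+"]" for o in out[k:k+8])+"]]'")
    print("end err mm",((pp-p)*1e3).round(1),"deg",np.round((T.inv()*RR).magnitude()*57.3,2),"zmin",zmin.round(3))
E
python3 - <<'E'
from plan import *
from plant import r
from h import cloud
W=cloud(np.load("pics/top.npz"));print("woodbox",W[180,50].round(3),W[160,90].round(3),W[200,50].round(3),W[190,103].round(3))
u=np.array([np.cos(np.radians(6.5)),np.sin(np.radians(6.5)),0]);C=np.array([.5615,.2435,.03])
g=C-u*.010
s=r.get_state()
qp=solve(g,80,6.5,0);qh=solve(g+[0,0,.1],80,6.5,0,qp);print("pick",qp.round(1),"hover",qh.round(1))
S=np.array([.51,.11,0])
# first grip at cover (x=.01,z=.030): standing with z_c=+y, body centre at S -> z offset from middle .008 along +y
q1=solve(S+[0,.008,.0605],10,-90,1);q1u=solve(S+[0,.008,.13],10,-90,1,q1);q1b=solve(S+[0,.118,.09],10,-90,1,q1)
print("st1",q1.round(1),wrist(q1),q1u.round(1),q1b.round(1),wrist(q1b))
for fl in(0,1):
    q2=solve(S+[0,-.006,.05],25,90,fl);q2b=solve(S+[0,-.096,.09],25,90,fl,q2);print("st2",fl,q2.round(1),wrist(q2),q2b.round(1))
    q3=solve([.573,-.229,.04],65,12,1-fl);q3u=solve([.573,-.229,.14],65,12,1-fl,q3);print("nest",q3.round(1),wrist(q3),q3u.round(1))
path(s,[qh],1)
E
```

```text
woodbox [0.613 0.513 0.047] [0.661 0.411 0.046] [0.56  0.513 0.043] [nan nan nan]
pick [ 45.5  22.4 -36.6  15.6 -23.9  37. ] hover [ 46.   14.7 -29.3  10.2 -38.8  43. ]
st1 [ 56.3  53.8 -24.4  33.1 -89.9  96.5] (array([0.27, 0.4 , 0.56]), array([0.32, 0.48, 0.1 ]), array([0.51, 0.48, 0.13])) [ 56.3  47.7 -25.1  33.3 -94.4  99.5] [  61.5   55.3  -11.5   28.6 -100.5  101. ] (array([0.24, 0.43, 0.55]), array([0.32, 0.6 , 0.12]), array([0.51, 0.59, 0.16]))
st2 0 [ -14.7   39.2  -10.1  -62.8  -80.2 -129.8] (array([ 0.37, -0.1 ,  0.67]), array([ 0.66, -0.17,  0.32]), array([ 0.51, -0.23,  0.21])) [ -21.8   37.4   -5.8  -57.4  -87.5 -132.7]
nest [-11.3  20.7 -26.1 -26.4 -22.1 -44. ] (array([ 0.21, -0.04,  0.77]), array([ 0.52, -0.1 ,  0.43]), array([ 0.43, -0.26,  0.37])) [-10.   12.  -24.5 -17.7 -31.4 -54.6]
st2 1 [-14.7  39.2 -10.1 -62.8 -80.2  50.2] (array([ 0.37, -0.1 ,  0.67]), array([ 0.66, -0.17,  0.32]), array([ 0.51, -0.23,  0.21])) [-21.8  37.4  -5.8 -57.4 -87.5  47.3]
nest [-11.3  20.7 -26.1 -26.4 -22.1 136. ] (array([ 0.21, -0.04,  0.77]), array([ 0.52, -0.1 ,  0.43]), array([ 0.43, -0.26,  0.37])) [-10.   12.  -24.5 -17.7 -31.4 125.4]
python3 -m pendant '[[[0.34,0.56,0.88,-0.43,-0.71,-0.09,1],[0.23,0.51,0.86,-0.34,-0.75,-0.09,1],[0.15,0.43,0.85,-0.23,-0.76,-0.08,1],[0.07,0.36,0.83,-0.13,-0.78,-0.07,1],[0.01,0.27,0.83,-0.02,-0.78,-0.07,1],[-0.03,0.17,0.82,0.09,-0.77,-0.07,1],[-0.06,0.08,0.81,0.19,-0.74,-0.07,1],[-0.08,-0.01,0.81,0.28,-0.71,-0.07,1]]]'
python3 -m pendant '[[[-0.07,-0.12,0.82,0.39,-0.65,-0.08,1],[-0.05,-0.2,0.81,0.47,-0.6,-0.07,1],[-0.02,-0.3,0.82,0.56,-0.54,-0.09,1],[0,0,0,0,0,0,1],[0,0,0,0,0,0,1],[0,0,0,0,0,0,1],[0,0,0,0,0,0,1],[0,0,0,0,0,0,1]]]'
end err mm [ 0.1 -0.1  0. ] deg 0.03 zmin 0.133
```

```bash
python3 -m pendant '[[[0.34,0.56,0.88,-0.43,-0.71,-0.09,1],[0.23,0.51,0.86,-0.34,-0.75,-0.09,1],[0.15,0.43,0.85,-0.23,-0.76,-0.08,1],[0.07,0.36,0.83,-0.13,-0.78,-0.07,1],[0.01,0.27,0.83,-0.02,-0.78,-0.07,1],[-0.03,0.17,0.82,0.09,-0.77,-0.07,1],[-0.06,0.08,0.81,0.19,-0.74,-0.07,1],[-0.08,-0.01,0.81,0.28,-0.71,-0.07,1]]]'
python3 -m pendant '[[[-0.07,-0.12,0.82,0.39,-0.65,-0.08,1],[-0.05,-0.2,0.81,0.47,-0.6,-0.07,1],[-0.02,-0.3,0.82,0.56,-0.54,-0.09,1],[0,0,0,0,0,0,1],[0,0,0,0,0,0,1],[0,0,0,0,0,0,1],[0,0,0,0,0,0,1],[0,0,0,0,0,0,1]]]'
python3 - <<'E'
from h import *
from plant import r
s=r.get_state();print(s["joints"].round(1))
u=np.array([np.cos(np.radians(6.5)),np.sin(np.radians(6.5)),0]);C=np.array([.5625,.2437,.03])
rows(s,C-u*.010,pose(80,6.5),8)
E
```

```text
time_s: 4.95
tcp_pos: [0.5421, 0.2321, 0.1803]
eef_rot: [174.5, -17.0, 5.9]
contact_force: [-0.3, -0.1, 0.4]
gripper_width: 0.0878
gripper_force: 0.0
time_s: 5.75
tcp_pos: [0.5505, 0.2422, 0.133]
eef_rot: [-180.0, -9.9, 6.6]
contact_force: [-0.2, -0.6, 0.1]
gripper_width: 0.0878
gripper_force: 0.0
[ 46.   14.6 -29.3  10.1 -38.8  43.1]
[[[-0.1,-0,0.62,-0,0,0,1],[-0.1,-0,0.62,-0,0,0,1],[-0.1,-0,0.62,-0,0,0,1],[-0.1,-0,0.62,-0,0,0,1],[-0.1,-0,0.62,-0,0,0,1],[-0.1,-0,0.61,-0,0,0,1],[-0.09,-0,0.62,-0,0,0,1],[-0.1,-0.01,0.61,-0,0,0,1]]]
err mm [ 0.1 -0.   0. ] deg 0.08 max 0.62
```

```bash
python3 -m pendant '[[[-0.1,0,0.62,0,0,0,1],[-0.1,0,0.62,0,0,0,1],[-0.1,0,0.62,0,0,0,1],[-0.1,0,0.62,0,0,0,1],[-0.1,0,0.62,0,0,0,1],[-0.1,0,0.61,0,0,0,1],[-0.1,0,0.62,0,0,0,1],[-0.1,0,0.61,0,0,0,1]]]'
python3 -m pendant '[[[0,0,0,0,0,0,-1],[0,0,0,0,0,0,-1],[0,0,0,0,0,0,-1],[0,0,0,0,0,0,-1],[0,0,0,0,0,0,-1],[0,0,0,0,0,0,-1],[0,0,0,0,0,0,-1],[0,0,0,0,0,0,-1]]]' 45
python3 - <<'E'
from plan import *
from plant import r
s=r.get_state()
S=np.array([.51,.16,0])
q=np.array(s["joints"]);pt=s["tcp_pos"];print(pt,s["eef_rot"])
gp=pt+.003*R.from_euler("xyz",s["eef_rot"],degrees=True).as_matrix()[:,2]
ql=solve(gp+[0,0,.12],80,6.5,0,q)
for az in (90,75,105):
  q1=solve(S+[0,-.008,.065],10,az,1);print(az,q1.round(1),wrist(q1))
q1=solve(S+[0,-.008,.065],10,90,1);q1u=solve(S+[0,-.008,.16],10,90,1,q1);print(q1u.round(1),ql.round(1))
path(s,[ql,q1u],-1)
E
```

```text
time_s: 6.55
tcp_pos: [0.5519, 0.2425, 0.0323]
eef_rot: [-180.0, -9.9, 6.6]
contact_force: [0.8, 0.9, 0.1]
gripper_width: 0.0877
gripper_force: 0.0
time_s: 7.35
tcp_pos: [0.5522, 0.2425, 0.033]
eef_rot: [-180.0, -9.9, 6.5]
contact_force: [-2.5, 0.9, 5.4]
gripper_width: 0.0561
gripper_force: 45.0
[0.55224568 0.24247121 0.03297475] [-179.96370534   -9.94220104    6.52857246]
90 [-15.6  46.6  -8.9 -71.5 -90.4  56.9] (array([ 0.42, -0.12,  0.62]), array([ 0.68, -0.19,  0.23]), array([ 0.51, -0.21,  0.13]))
75 [-20.8  44.7 -18.5 -80.3 -83.7  63.2] (array([ 0.4 , -0.15,  0.63]), array([ 0.59, -0.22,  0.22]), array([ 0.42, -0.19,  0.13]))
105 [-10.2  49.4   0.3 -64.2 -98.3  53.2] (array([ 0.45, -0.08,  0.6 ]), array([ 0.75, -0.14,  0.24]), array([ 0.61, -0.19,  0.13]))
[-15.7  36.6  -9.5 -71.8 -93.4  48. ] [ 46.   13.4 -27.6   9.6 -41.6  43.8]
python3 -m pendant '[[[0.22,0.03,-0.79,-0.04,0.04,0.01,-1],[0.24,-0.01,-0.82,-0.03,0.03,0.01,-1],[0.19,0,-0.84,-0.02,0.01,0.01,-1],[0.16,0,-0.84,0,0,0,-1],[0.12,0,-0.86,0.01,-0.01,0,-1],[0.09,0,-0.87,0.03,-0.02,-0.01,-1],[0.04,0,-0.89,0.04,-0.04,-0.01
[... 888 characters left out ...]
0.25,-0.2,-0.03,0.45,-0.68,0.45,-1],[-0.27,-0.24,-0.07,0.47,-0.68,0.42,-1],[-0.27,-0.29,-0.1,0.48,-0.68,0.39,-1]]]'
python3 -m pendant '[[[-0.28,-0.33,-0.13,0.51,-0.68,0.36,-1],[-0.29,-0.37,-0.17,0.51,-0.68,0.33,-1],[-0.31,-0.41,-0.2,0.54,-0.69,0.3,-1],[-0.32,-0.45,-0.23,0.54,-0.68,0.26,-1],[-0.34,-0.49,-0.26,0.57,-0.68,0.24,-1],[-0.35,-0.53,-0.3,0.57,-0.69,0.2,-1],[-0.37,-0.56,-0.32,0.58,-0.68,0.16,-1],[-0.39,-0.59,-0.35,0.59,-0.68,0.14,-1]]]'
python3 -m pendant '[[[-0.42,-0.62,-0.39,0.6,-0.67,0.09,-1],[-0.43,-0.66,-0.41,0.61,-0.68,0.07,-1],[0,0,0,0,0,0,-1],[0,0,0,0,0,0,-1],[0,0,0,0,0,0,-1],[0,0,0,0,0,0,-1],[0,0,0,0,0,0,-1],[0,0,0,0,0,0,-1]]]'
end err mm [-0.   0.  -0.1] deg 0.02 zmin 0.049
```

Run:
```python
from plan import *
a=np.array([46,13.4,-27.6,9.6,-41.6,43.8]);b=np.array([-15.7,36.6,-9.5,-71.8,-93.4,48])
for t in np.linspace(0,1,9):
    p,Rt=fk(a+(b-a)*t,P);M=Rt.as_matrix()
    # cover corners/collar in tool frame: grasp at x_c=.01,z_c=.03 ; pick pose a 10deg off -z_c
    ca=M@ry(-10).as_matrix()  # approx cover tool axes: x'=-x_c , z'=-z_c
    pts=[p+ca@np.array([-(x-.01),y,-(z-.03)+.003]) for x in(-.05,.064) for y in(-.028,.028) for z in(0,.044)]
    print(p.round(3),"cover zmin",min(q[2] for q in pts).round(3),"tool",M[:,2].round(2),wrist(a+(b-a)*t)[2])
```

```text
[0.552 0.243 0.153] cover zmin 0.12 tool [ 0.17  0.02 -0.98] [0.49 0.24 0.51]
[0.522 0.171 0.11 ] cover zmin 0.067 tool [-0.    0.01 -1.  ] [0.52 0.17 0.47]
[0.479 0.127 0.078] cover zmin 0.026 tool [-0.17  0.08 -0.98] [0.54 0.1  0.43]
[0.437 0.111 0.059] cover zmin -0.001 tool [-0.31  0.21 -0.93] [0.55 0.04 0.39]
[0.408 0.118 0.054] cover zmin -0.012 tool [-0.38  0.39 -0.84] [ 0.55 -0.02  0.36]
[0.4   0.136 0.063] cover zmin -0.006 tool [-0.39  0.59 -0.71] [ 0.54 -0.08  0.32]
[0.416 0.156 0.085] cover zmin 0.016 tool [-0.31  0.77 -0.55] [ 0.53 -0.12  0.29]
[0.455 0.163 0.118] cover zmin 0.052 tool [-0.18  0.91 -0.37] [ 0.52 -0.17  0.25]
[0.51  0.149 0.16 ] cover zmin 0.1 tool [ 0.    0.98 -0.17] [ 0.51 -0.21  0.22]
```

The joint-space path would dip into the desk, so I'll use a straight-line path with constant rotation and check it with the IK.

```bash
cat >> plan.py <<'E'
import h
def cart(s,segs):
    """segs: (grasp point, pose, n, grip). prints rows and tracks the IK"""
    s={k:np.array(s[k]) for k in("tcp_pos","eef_rot","joints")}
    q=s["joints"]
    for g,Rt,n,gr in segs:
        h.rows(s,g,Rt,n,gr)
        p0=s["tcp_pos"];R0=h.Rm(s);t=grasp2tcp(g,Rt);w=(R0.inv()*Rt).as_rotvec();mx=0;bad=0
        for f in np.linspace(0,1,n+1)[1:]:
            e,q2=ik(p0+(t-p0)*f,R0*R.from_rotvec(w*f),[q]);mx=max(mx,np.abs(q2-q).max());bad=max(bad,e);q=q2
        print("   ik",q.round(0),"max step deg",mx.round(1),"err",round(bad,4),"rot",np.degrees(np.linalg.norm(w)).round(0))
        s=dict(tcp_pos=t,eef_rot=Rt.as_euler("xyz",degrees=True),joints=q)
E
python3 - <<'E'
from plan import *
from plant import r
s=r.get_state();S=np.array([.51,.16,0])
gp=s["tcp_pos"]+.003*h.Rm(s).as_matrix()[:,2]
cart(s,[(gp+[0,0,.14],h.Rm(s),8,-1),(S+[0,-.008,.175],pose(10,90,1),32,-1)])
E
```

```text
[[[0.15,-0,-0.86,0,0,0,-1],[0.15,-0,-0.86,0,0,0,-1],[0.15,-0,-0.86,0,0,0,-1],[0.15,-0,-0.86,0,0,0,-1],[0.15,-0,-0.86,0,0,0,-1],[0.15,-0,-0.86,0,0,0,-1],[0.15,-0,-0.87,0,0,0,-1],[0.16,-0,-0.86,0,0,0,-1]]]
err mm [-0.1  0.1  0.1] deg 0.0 max 0.87
   ik [ 46.  12. -26.   9. -44.  45.] max step deg 2.9 err 0.0 rot 0.0
[[[-0.08,0.14,-0.02,0.47,-0.52,0.67,-1],[-0.07,0.14,-0.02,0.47,-0.52,0.67,-1],[-0.07,0.14,-0.02,0.47,-0.52,0.67,-1],[-0.06,0.15,-0.02,0.47,-0.52,0.67,-1],[-0.06,0.15,-0.03,0.47,-0.52,0.67,-1],[-0.05,0.15,-0.03,0.47,-0.52,0.67,-1],[-0.05,0.15,-0.03,0.47,-0.52,0.67,-1],[-0.04,0.15,-0.04,0.47,-0.52,0.67,-1]]]
[[[-0.03,0.15,-0.04,0.47,-0.52,0.67,-1],[-0.03,0.15,-0.04,0.47,-0.52,0.67,-1],[-0.02,0.15,-0.05,0.47,-0.52,0.67,-1],[-0.02,0.15,-0.05,0.47,-0.52,0.67,-1],[-0.01,0.15,-0.06,0.47,-0.52,0.67,-1],[-0.01,0.15,-0.06,0.47,-0.52,0.67,-1],[-0,0.15,-0.07,0.47,-0.52,0.67,-1],[0,0.14,-0.07,0.47,-0.52,0.67,-1]]]
[[[0.01,0.14,-0.08,0.47,-0.52,0.67,-1],[0.01,0.14,-0.08,0.47,-0.52,0.67,-1],[0.01,0.14,-0.08,0.47,-0.52,0.67,-1],[0.02,0.13,-0.09,0.47,-0.52,0.67,-1],[0.02,0.13,-0.09,0.47,-0.52,0.67,-1],[0.02,0.12,-0.1,0.47,-0.52,0.67,-1],[0.02,0.12,-0.1,0.47,-0.52,0.67,-1],[0.02,0.11,-0.11,0.47,-0.52,0.67,-1]]]
[[[0.03,0.11,-0.11,0.47,-0.52,0.67,-1],[0.03,0.11,-0.12,0.47,-0.52,0.67,-1],[0.02,0.1,-0.12,0.47,-0.52,0.67,-1],[0.03,0.09,-0.13,0.47,-0.52,0.67,-1],[0.02,0.09,-0.13,0.47,-0.52,0.67,-1],[0.02,0.08,-0.14,0.47,-0.52,0.67,-1],[0.03,0.08,-0.14,0.47,-0.52,0.67,-1],[0.02,0.08,-0.14,0.47,-0.52,0.67,-1]]]
err mm [ 0.1  0.  -0. ] deg 0.5 max 0.67
   ik [-16.  35.  -9. -72. -94.  46.] max step deg 4.5 err 0.0 rot 124.0
```

```bash
python3 -m pendant '[[[0.15,0,-0.86,0,0,0,-1],[0.15,0,-0.86,0,0,0,-1],[0.15,0,-0.86,0,0,0,-1],[0.15,0,-0.86,0,0,0,-1],[0.15,0,-0.86,0,0,0,-1],[0.15,0,-0.86,0,0,0,-1],[0.15,0,-0.87,0,0,0,-1],[0.16,0,-0.86,0,0,0,-1]]]' | grep -v time
python3 -m pendant '[[[-0.08,0.14,-0.02,0.47,-0.52,0.67,-1],[-0.07,0.14,-0.02,0.47,-0.52,0.67,-1],[-0.07,0.14,-0.02,0.47,-0.52,0.67,-1],[-0.06,0.15,-0.02,0.47,-0.52,0.67,-1],[-0.06,0.15,-0.03,0.47,-0.52,0.67,-1],[-0.05,0.15,-0.03,0.47,-0.52,0.67,-1],[-0.05,0.15,-0.03,0.47,-0.52,0.67,-1],[-0.04,0.15,-0.04,0.47,-0.52,0.67,-1]]]' >/dev/null
python3 -m pendant '[[[-0.03,0.15,-0.04,0.47,-0.52,0.67,-1],[-0.03,0.15,-0.04,0.47,-0.52,0.67,-1],[-0.02,0.15,-0.05,0.47,-0.52,0.67,-1],[-0.02,0.15,-0.05,0.47,-0.52,0.67,-1],[-0.01,0.15,-0.06,0.47,-0.52,0.67,-1],[-0.01,0.15,-0.06,0.47,-0.52,0.67,-1],[0,0.15,-0.07,0.47,-0.52,0.67,-1],[0,0.14,-0.07,0.47,-0.52,0.67,-1]]]' | grep pos
python3 -m pendant '[[[0.01,0.14,-0.08,0.47,-0.52,0.67,-1],[0.01,0.14,-0.08,0.47,-0.52,0.67,-1],[0.01,0.14,-0.08,0.47,-0.52,0.67,-1],[0.02,0.13,-0.09,0.47,-0.52,0.67,-1],[0.02,0.13,-0.09,0.47,-0.52,0.67,-1],[0.02,0.12,-0.1,0.47,-0.52,0.67,-1],[0.02,0.12,-0.1,0.47,-0.52,0.67,-1],[0.02,0.11,-0.11,0.47,-0.52,0.67,-1]]]' | grep pos
python3 -m pendant '[[[0.03,0.11,-0.11,0.47,-0.52,0.67,-1],[0.03,0.11,-0.12,0.47,-0.52,0.67,-1],[0.02,0.1,-0.12,0.47,-0.52,0.67,-1],[0.03,0.09,-0.13,0.47,-0.52,0.67,-1],[0.02,0.09,-0.13,0.47,-0.52,0.67,-1],[0.02,0.08,-0.14,0.47,-0.52,0.67,-1],[0.03,0.08,-0.14,0.47,-0.52,0.67,-1],[0.02,0.08,-0.14,0.47,-0.52,0.67,-1]]]'
python3 - <<'E'
from plan import *
from plant import r,vision
import cv2
s=r.get_state();c=vision.capture("scene")
np.savez("pics/s2.npz",**c);cv2.imwrite("pics/s2.png",cv2.resize(c["frame"][130:350,80:380],None,fx=2.5,fy=2.5,interpolation=cv2.INTER_CUBIC))
S=np.array([.51,.16,0])
cart(s,[(S+[0,-.008,.064],pose(10,90,1),8,-1)])
E
```

```text
tcp_pos: [0.5516, 0.2418, 0.1724]
eef_rot: [180.0, -9.8, 6.5]
contact_force: [-0.3, -0.0, -1.5]
gripper_width: 0.0557
gripper_force: 45.0
tcp_pos: [0.5309, 0.1951, 0.1731]
tcp_pos: [0.5205, 0.1718, 0.1736]
time_s: 11.35
tcp_pos: [0.5098, 0.1484, 0.1746]
eef_rot: [176.8, 80.4, -93.2]
contact_force: [-0.3, 0.2, -2.3]
gripper_width: 0.0556
gripper_force: 45.0
[[[0.68,-0.01,0.12,0,0.01,-0.02,-1],[0.68,-0.01,0.12,0,0.01,-0.02,-1],[0.68,-0,0.12,0,0.01,-0.02,-1],[0.68,-0,0.12,0,0.01,-0.02,-1],[0.67,-0.01,0.12,0,0.01,-0.02,-1],[0.68,-0,0.12,0,0.01,-0.02,-1],[0.67,-0,0.12,0,0.01,-0.02,-1],[0.68,-0,0.12,0,0.01,-0.02,-1]]]
err mm [ 0.1 -0.   0.1] deg 0.16 max 0.68
   ik [-16.  47.  -9. -72. -90.  57.] max step deg 1.6 err 0.0 rot 1.0
```

View pics/s2.png

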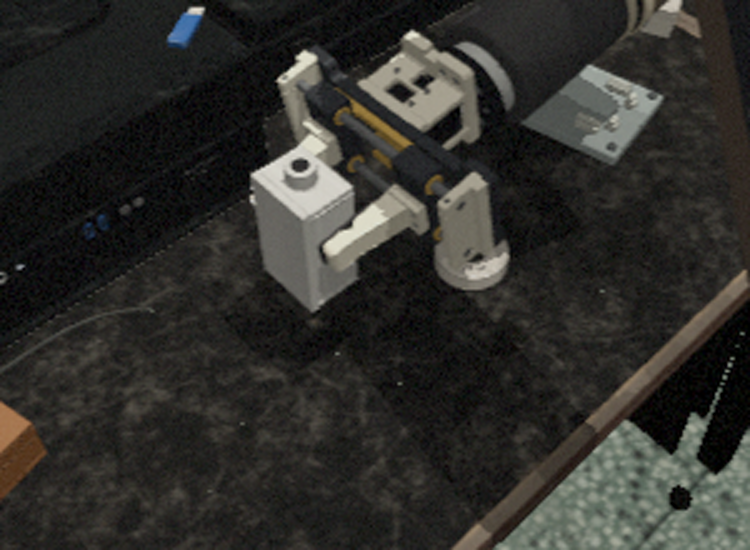

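The cover is held upright with the collar on top, at about (300,170). I'll lower it to the desk.

```bash
python3 -m pendant '[[[0.68,-0.01,0.12,0,0.01,-0.02,-1],[0.68,-0.01,0.12,0,0.01,-0.02,-1],[0.68,0,0.12,0,0.01,-0.02,-1],[0.68,0,0.12,0,0.01,-0.02,-1],[0.67,-0.01,0.12,0,0.01,-0.02,-1],[0.68,0,0.12,0,0.01,-0.02,-1],[0.67,0,0.12,0,0.01,-0.02,-1],[0.68,0,0.12,0,0.01,-0.02,-1]]]'
python3 -m pendant '[[[0,0,0,0,0,0,-1],[0,0,0,0,0,0,-1],[0.03,0,0.01,0,0,0,-1],[0.03,0,0.01,0,0,0,-1],[0.03,0,0.01,0,0,0,-1],[0.03,0,0.01,0,0,0,-1],[0,0,0,0,0,0,-1],[0,0,0,0,0,0,-1]]]'
python3 -c "
from plant import r;s=r.get_state();print(s['joints'].round(2),s['tcp_pos'],s['eef_rot'],s['contact_force'])"
```

```text
time_s: 12.2
tcp_pos: [0.5102, 0.1492, 0.0635]
eef_rot: [-178.5, 80.0, -88.3]
contact_force: [0.6, 0.3, -1.4]
gripper_width: 0.0559
gripper_force: 45.0
time_s: 13.0
tcp_pos: [0.5102, 0.1495, 0.0623]
eef_rot: [-178.5, 80.0, -88.3]
contact_force: [0.7, 0.5, -1.4]
gripper_width: 0.0562
gripper_force: 45.0
[-15.2   46.81  -9.29 -71.74 -90.08  57.73] [0.51019005 0.14950731 0.06231093] [-178.50026435   79.99494383  -88.31443835] [ 0.73369642  0.5487165  -1.43644179]
```

```bash
python3 -m pendant '[[[0.03,0,0.01,0,0,0,-1],[0.03,0,0.01,0,0,0,-1],[0,0,0,0,0,0,-1],[0,0,0,0,0,0,-1],[0,0,0,0,0,0,-1],[0,0,0,0,0,0,-1],[0,0,0,0,0,0,-1],[0,0,0,0,0,0,-1]]]'|grep -E "pos|contact"
python3 -m pendant '[[[0.03,0,0.01,0,0,0,-1],[0.02,0,0,0,0,0,-1],[0,0,0,0,0,0,-1],[0,0,0,0,0,0,-1],[0,0,0,0,0,0,-1],[0,0,0,0,0,0,-1],[0,0,0,0,0,0,-1],[0,0,0,0,0,0,-1]]]'|grep -E "pos|contact"
```

```text
tcp_pos: [0.5102, 0.1497, 0.061]
contact_force: [-0.7, 0.5, -1.8]
tcp_pos: [0.5103, 0.1497, 0.0605]
contact_force: [-0.2, -2.3, 4.8]
```

Contact felt at 4.8 N. I'll release and back off.

```bash
python3 -m pendant '[[[0,0,0,0,0,0,1],[0,0,0,0,0,0,1],[0,0,0,0,0,0,1],[0,0,0,0,0,0,1],[0,0,0,0,0,0,1],[0,0,0,0,0,0,1],[0,0,-0.2,0,0,0,1],[0,0,-0.6,0,0,0,1]]]'|grep -E "pos|contact|width"
python3 -m pendant '[[[0,0,-0.9,0,0,0,1],[0,0,-0.9,0,0,0,1],[0,0,-0.9,0,0,0,1],[0,0,-0.9,0,0,0,1],[-0.3,0,-0.9,0,0,0,1],[-0.9,0,-0.3,0,0,0,1],[-0.9,0,0,0,0,0,1],[-0.9,0,0,0,0,0,1]]]'
python3 - <<'E'
from plan import *
from plant import r,vision
import cv2
s=r.get_state();c=vision.capture("scene");t=vision.capture("top")
np.savez("pics/s3.npz",**c);np.savez("pics/t3.npz",**t);cv2.imwrite("pics/s3.png",cv2.resize(c["frame"][130:350,80:380],None,fx=2.5,fy=2.5,interpolation=cv2.INTER_CUBIC))
for n,c in(("scene",c),("top",t)):
    W=h.cloud(c).reshape(-1,3)
    for z0,z1 in((.092,.106),(.107,.12)):
        m=W[(abs(W[:,0]-.51)<.06)&(W[:,1]>.10)&(W[:,1]<.22)&(W[:,2]>z0)&(W[:,2]<z1)]
        if len(m)>5: print(n,z0,len(m),m.min(0).round(3),m.max(0).round(3),[np.round(k,1) for k in cv2.minAreaRect((m[:,:2]*1e3).astype(np.float32))])
print(s["joints"].round(0),s["tcp_pos"],s["eef_rot"])
S=np.array([.51,.16,0])
for d in(20,25,30,35,40):
  q2=solve(S+[0,.006,.05],d,-90,1);print(d,q2.round(0),wrist(q2))
E
```

```text
tcp_pos: [0.5099, 0.1341, 0.0628]
contact_force: [-0.4, -0.8, -0.2]
gripper_width: 0.0878
time_s: 16.2
tcp_pos: [0.5103, 0.0486, 0.1396]
eef_rot: [-178.5, 80.0, -88.4]
contact_force: [-0.3, 0.0, -0.2]
gripper_width: 0.0877
gripper_force: 0.0
scene 0.092 524 [0.482 0.139 0.092] [0.54  0.183 0.106] [array([511.2, 161. ]), array([44.7, 57.5]), np.float64(90.0)]
scene 0.107 107 [0.499 0.15  0.107] [0.522 0.172 0.117] [array([510.8, 160.3]), array([19.9, 22.3]), np.float64(25.8)]
top 0.092 363 [0.482 0.139 0.092] [0.539 0.183 0.106] [array([510.7, 160.7]), array([44.2, 56.8]), np.float64(89.4)]
top 0.107 67 [0.501 0.151 0.11 ] [0.521 0.17  0.118] [array([510.7, 160.1]), array([19.3, 20.2]), np.float64(88.4)]
[-23.  41.  -5. -66. -98.  50.] [0.51029204 0.04863668 0.1396162 ] [-178.51684134   79.99196664  -88.38763039]
20 [ 58.  51. -21.  30. -86. 100.] (array([0.24, 0.39, 0.59]), array([0.32, 0.52, 0.15]), array([0.51, 0.51, 0.18]))
25 [ 58.  48. -22.  29. -83. 101.] (array([0.24, 0.38, 0.61]), array([0.32, 0.51, 0.17]), array([0.51, 0.5 , 0.21]))
30 [ 57.  45. -23.  29. -79. 102.] (array([0.23, 0.36, 0.63]), array([0.32, 0.5 , 0.2 ]), array([0.51, 0.48, 0.23]))
35 [ 56.  42. -24.  28. -75. 103.] (array([0.22, 0.34, 0.65]), array([0.33, 0.49, 0.22]), array([0.51, 0.47, 0.26]))
40 [ 56.  39. -26.  27. -72. 105.] (array([0.21, 0.31, 0.67]), array([0.33, 0.48, 0.25]), array([0.51, 0.45, 0.29]))
```

View pics/s3.png

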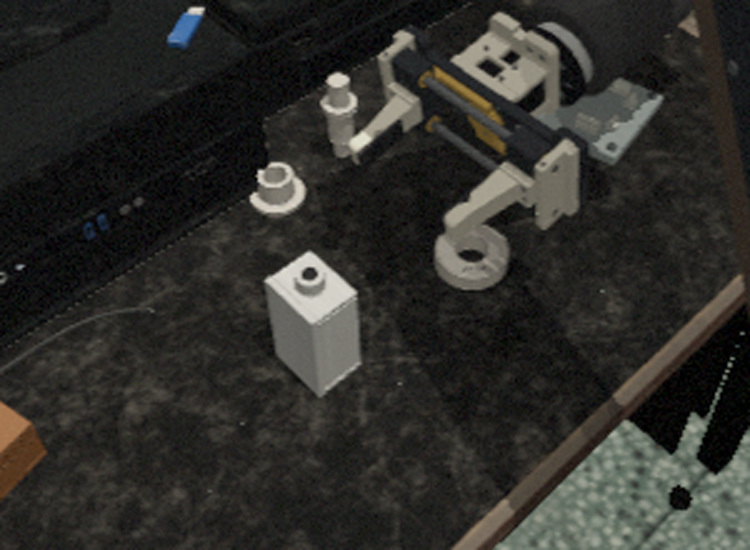

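It stands at (0.511, 0.161), upright and untouched, and the ring, bush and shaft are in place. Next I'll go over the top to the other side.

Run:
```python
from plan import *
from plant import r
s=r.get_state()
g=np.array([.511,.167,.050]);A=pose(25,-90,1);a=A.as_matrix()[:,2]
cart(s,[([.5,.15,.31],pose(60,180,1),24,1),(g-.11*a,A,32,1)])
```

```text
[[[-0.39,0.02,0.14,-0.79,0.4,-0.55,1],[-0.39,-0.01,0.13,-0.79,0.4,-0.55,1],[-0.4,-0.03,0.12,-0.79,0.4,-0.55,1],[-0.4,-0.05,0.11,-0.79,0.4,-0.55,1],[-0.4,-0.07,0.09,-0.79,0.4,-0.55,1],[-0.4,-0.09,0.08,-0.79,0.4,-0.55,1],[-0.39,-0.11,0.06,-0.79,0.4,-0.55,1],[-0.39,-0.13,0.05,-0.79,0.4,-0.55,1]]]
[[[-0.39,-0.15,0.03,-0.79,0.4,-0.55,1],[-0.38,-0.16,0.01,-0.79,0.4,-0.55,1],[-0.38,-0.18,-0.01,-0.79,0.4,-0.55,1],[-0.37,-0.19,-0.03,-0.79,0.4,-0.55,1],[-0.36,-0.2,-0.05,-0.79,0.4,-0.55,1],[-0.35,-0.21,-0.08,-0.79,0.4,-0.55,1],[-0.34,-0.22,-0.1,-0.79,0.4,-0.55,1],[-0.33,-0.23,-0.12,-0.79,0.4,-0.55,1]]]
[[[-0.31,-0.23,-0.14,-0.79,0.4,-0.55,1],[-0.3,-0.23,-0.16,-0.79,0.4,-0.55,1],[-0.29,-0.24,-0.18,-0.79,0.4,-0.55,1],[-0.27,-0.24,-0.2,-0.79,0.4,-0.55,1],[-0.26,-0.23,-0.23,-0.79,0.4,-0.55,1],[-0.24,-0.23,-0.24,-0.79,0.4,-0.55,1],[-0.23,-0.23,-0.27,-0.79,0.4,-0.55,1],[-0.21,-0.21,-0.28,-0.79,0.4,-0.55,1]]]
err mm [ 0.   0.1 -0. ] deg 0.35 max 0.79
   ik [  28.   22.   11.  -14. -105.   62.] max step deg 2.6 err 0.0 rot 100.0
[[[0.18,-0.19,0.28,-0.53,-0.21,-0.48,1],[0.19,-0.19,0.27,-0.53,-0.21,-0.48
[... 554 characters left out ...]
53,-0.21,-0.48,1],[0.34,-0.16,0.1,-0.53,-0.21,-0.48,1],[0.34,-0.15,0.09,-0.53,-0.21,-0.48,1],[0.35,-0.14,0.08,-0.53,-0.21,-0.48,1],[0.36,-0.13,0.07,-0.53,-0.21,-0.48,1],[0.36,-0.12,0.06,-0.53,-0.21,-0.48,1],[0.37,-0.11,0.05,-0.53,-0.21,-0.48,1],[0.37,-0.1,0.04,-0.53,-0.21,-0.48,1]]]
[[[0.37,-0.09,0.03,-0.53,-0.21,-0.48,1],[0.38,-0.08,0.02,-0.53,-0.21,-0.48,1],[0.38,-0.07,0.01,-0.53,-0.21,-0.48,1],[0.38,-0.05,0,-0.53,-0.21,-0.48,1],[0.38,-0.04,-0,-0.53,-0.21,-0.48,1],[0.38,-0.03,-0.01,-0.53,-0.21,-0.48,1],[0.39,-0.02,-0.02,-0.53,-0.21,-0.48,1],[0.38,-0,-0.02,-0.53,-0.21,-0.48,1]]]
err mm [-0.1 -0.  -0. ] deg 0.75 max 0.53
   ik [ 62.  49.  -9.  25. -94. 104.] max step deg 1.5 err 0.0 rot 95.0
```

```bash
python3 -m pendant '[[[-0.39,0.02,0.14,-0.79,0.4,-0.55,1],[-0.39,-0.01,0.13,-0.79,0.4,-0.55,1],[-0.4,-0.03,0.12,-0.79,0.4,-0.55,1],[-0.4,-0.05,0.11,-0.79,0.4,-0.55,1],[-0.4,-0.07,0.09,-0.79,0.4,-0.55,1],[-0.4,-0.09,0.08,-0.79,0.4,-0.55,1],[-0.39,-0.11,0.06,-0.79,0.4,-0.55,1],[-0.39,-0.13,0.05,-0.79,0.4,-0.55,1]]]' >/dev/null
python3 -m pendant '[[[-0.39,-0.15,0.03,-0.79,0.4,-0.55,1],[-0.38,-0.16,0.01,-0.79,0.4,-0.55,1],[-0.38,-0.18,-0.01,-0.79,0.4,-0.55,1],[-0.37,-0.19,-0.03,-0.79,0.4,-0.55,1],[-0.36,-0.2,-0.05,-0.79,0.4,-0.55,1],[-0.35,-0.21,-0.08,-0.79,0.4,-0.55,1],[-0.34,-0.22,-0.1,-0.79,0.4,-0.55,1],[-0.33,-0.23,-0.12,-0.79,0.4,-0.55,1]]]' >/dev/null
python3 -m pendant '[[[-0.31,-0.23,-0.14,-0.79,0.4,-0.55,1],[-0.3,-0.23,-0.16,-0.79,0.4,-0.55,1],[-0.29,-0.24,-0.18,-0.79,0.4,-0.55,1],[-0.27,-0.24,-0.2,-0.79,0.4,-0.55,1],[-0.26,-0.23,-0.23,-0.79,0.4,-0.55,1],[-0.24,-0.23,-0.24,-0.79,0.4,-0.55,1],[-0.23,-0.23,-0.27,-0.79,0.4,-0.55,1],[-0.21,-0.21,-0.28,-0.79,0.4,-0.55,1]]]' | grep -E "pos|contact"
python3 -m pendant '[[[0.18,-0.19,0.28,-0.53,-0.21,-0.48,1],[0.19,-0.19,0.27,-0.53,-0.21,-0.48,1],[0.2,-0.19,0.26,-0.53,-0.21,-0.48,1],[0.21,-0.2,0.25,-0.53,-0.21,-0.48,1],[0.22,-0.2,0.24,-0.53,-0.21,-0.48,1],[0.23,-0.2,0.23,-0.53,-0.21,-0.48,1],[0.24,-0.2,0.22,-0.53,-0.21,-0.48,1],[0.25,-0.2,0.21,-0.53,-0.21,-0.48,1]]]' >/dev/null
python3 -m pendant '[[[0.26,-0.2,0.2,-0.53,-0.21,-0.48,1],[0.27,-0.2,0.19,-0.53,-0.21,-0.48,1],[0.28,-0.19,0.18,-0.53,-0.21,-0.48,1],[0.29,-0.19,0.17,-0.53,-0.21,-0.48,1],[0.3,-0.19,0.15,-0.53,-0.21,-0.48,1],[0.31,-0.18,0.14,-0.53,-0.21,-0.48,1],[0.32,-0.18,0.13,-0.53,-0.21,-0.48,1],[0.32,-0.17,0.12,-0.53,-0.21,-0.48,1]]]' | grep -E "pos|contact"
python3 -m pendant '[[[0.33,-0.16,0.11,-0.53,-0.21,-0.48,1],[0.34,-0.16,0.1,-0.53,-0.21,-0.48,1],[0.34,-0.15,0.09,-0.53,-0.21,-0.48,1],[0.35,-0.14,0.08,-0.53,-0.21,-0.48,1],[0.36,-0.13,0.07,-0.53,-0.21,-0.48,1],[0.36,-0.12,0.06,-0.53,-0.21,-0.48,1],[0.37,-0.11,0.05,-0.53,-0.21,-0.48,1],[0.37,-0.1,0.04,-0.53,-0.21,-0.48,1]]]' | grep -E "pos|contact"
python3 -m pendant '[[[0.37,-0.09,0.03,-0.53,-0.21,-0.48,1],[0.38,-0.08,0.02,-0.53,-0.21,-0.48,1],[0.38,-0.07,0.01,-0.53,-0.21,-0.48,1],[0.38,-0.05,0,-0.53,-0.21,-0.48,1],[0.38,-0.04,0,-0.53,-0.21,-0.48,1],[0.38,-0.03,-0.01,-0.53,-0.21,-0.48,1],[0.39,-0.02,-0.02,-0.53,-0.21,-0.48,1],[0.38,0,-0.02,-0.53,-0.21,-0.48,1]]]'
python3 - <<'E'
from plan import *
from plant import r
s=r.get_state();print(s["joints"].round(0))
g=np.array([.511,.167,.050]);A=pose(25,-90,1)
cart(s,[(g,A,8,1)])
E
```

```text
tcp_pos: [0.5017, 0.1503, 0.3105]
contact_force: [0.5, -0.4, 0.2]
tcp_pos: [0.5054, 0.2113, 0.2028]
contact_force: [0.2, -0.5, -0.1]
tcp_pos: [0.5075, 0.2411, 0.1488]
contact_force: [-0.0, 0.6, 0.5]
time_s: 21.9
tcp_pos: [0.5093, 0.2714, 0.0953]
eef_rot: [179.4, 64.9, 90.4]
contact_force: [0.5, -0.1, -0.4]
gripper_width: 0.0879
gripper_force: 0.0
[ 63.  48. -11.  26. -93. 104.]
[[[-0.02,-0,0.69,0.03,-0,0.01,1],[-0.02,0,0.69,0.03,-0,0.01,1],[-0.02,0,0.69,0.03,-0,0.01,1],[-0.02,0,0.69,0.03,-0,0.01,1],[-0.02,0.01,0.69,0.03,-0,0.01,1],[-0.02,0.01,0.7,0.03,-0,0.01,1],[-0.02,0.01,0.69,0.03,-0,0.01,1],[-0.03,0,0.7,0.03,-0,0.01,1]]]
err mm [ 0.  0. -0.] deg 0.2 max 0.7
   ik [ 58.  48. -22.  29. -83. 101.] max step deg 1.6 err 0.0 rot 1.0
```

```bash
python3 -m pendant '[[[-0.02,0,0.69,0.03,0,0.01,1],[-0.02,0,0.69,0.03,0,0.01,1],[-0.02,0,0.69,0.03,0,0.01,1],[-0.02,0,0.69,0.03,0,0.01,1],[-0.02,0.01,0.69,0.03,0,0.01,1],[-0.02,0.01,0.7,0.03,0,0.01,1],[-0.02,0.01,0.69,0.03,0,0.01,1],[-0.03,0,0.7,0.03,0,0.01,1]]]' | grep -E "pos|contact"
python3 -m pendant '[[[0,0,0,0,0,0,-1],[0,0,0,0,0,0,-1],[0,0,0,0,0,0,-1],[0,0,0,0,0,0,-1],[0,0,0,0,0,0,-1],[0,0,0,0,0,0,-1],[0,0,0,0,0,0,-1],[0,0,0,0,0,0,-1]]]' 45
python3 - <<'E'
from plan import *
from plant import r
s=r.get_state();print(s["tcp_pos"],s["eef_rot"])
gp=s["tcp_pos"]+.003*h.Rm(s).as_matrix()[:,2];print("grasp",gp)
cart(s,[(gp+[0,0,.14],h.Rm(s),8,-1),([.573,-.229,.17],pose(65,12,0),32,-1)])
E
```

```text
tcp_pos: [0.5107, 0.1682, 0.0513]
contact_force: [-0.1, 0.6, 0.5]
time_s: 23.5
tcp_pos: [0.5107, 0.1696, 0.0518]
eef_rot: [179.5, 64.8, 89.3]
contact_force: [-0.2, 0.9, 0.9]
gripper_width: 0.0559
gripper_force: 45.0
[0.51069255 0.16959941 0.05177877] [179.47050938  64.77947249  89.25604714]
grasp [0.51068503 0.16688537 0.05050051]
[[[-0.79,0,-0.37,0,0,0,-1],[-0.79,0,-0.37,0,0,0,-1],[-0.79,0,-0.37,0,0,0,-1],[-0.79,0.01,-0.37,0,0,0,-1],[-0.79,0,-0.38,0,0,0,-1],[-0.79,0.01,-0.37,0,0,0,-1],[-0.8,0,-0.38,0,0,0,-1],[-0.79,0.01,-0.37,0,0,0,-1]]]
err mm [-0.   0.   0.1] deg 0.0 max 0.8
   ik [ 58.  37. -20.  29. -94. 107.] max step deg 1.9 err 0.0 rot 0.0
[[[-0.24,0.1,0.58,0.23,0.58,0.62,-1],[-0.26,0.12,0.56,0.23,0.58,0.62,-1],[-0.27,0.14,0.55,0.23,0.58,0.62,-1],[-0.29,0.16,0.54,0.23,0.58,0.62,-1],[-0.3,0.18,0.52,0.23,0.58,0.62,-1],[-0.32,0.2,0.51,0.23,0.58,0.62,-1],[-0.33,0.22,0.49,0.23,0.58,0.62,-1],[-0.34,0.25,0.47,0.23,0.58,0.62,-1]]]
[[[-0.34,0.27,0.46,0.23,0.58,0.62,-1],[-0.35,0.29,0.44,0.23,0.58,0.62,-1],[-0.35,0.31,0.42,0.23,0.58,0.62,-1],[-0.36,0.33,0.4,0.23,0.58,0.62,-1],[-0.36,0.36,0.38,0.23,0.58,0.62,-1],[-0.36,0.38,0.36,0.23,0.58,0.62,-1],[-0.35,0.4,0.34,0.23,0.58,0.62,-1],[-0.35,0.42,0.32,0.23,0.58,0.62,-1]]]
[[[-0.34,0.44,0.3,0.23,0.58,0.62,-1],[-0.33,0.46,0.27,0.23,0.58,0.62,-1],[-0.33,0.48,0.25,0.23,0.58,0.62,-1],[-0.31,0.49,0.23,0.23,0.58,0.62,-1],[-0.3,0.51,0.21,0.23,0.58,0.62,-1],[-0.29,0.53,0.19,0.23,0.58,0.62,-1],[-0.27,0.54,0.17,0.23,0.58,0.62,-1],[-0.25,0.56,0.15,0.23,0.58,0.62,-1]]]
[[[-0.24,0.57,0.14,0.23,0.58,0.62,-1],[-0.22,0.58,0.12,0.23,0.58,0.62,-1],[-0.2,0.59,0.1,0.23,0.58,0.62,-1],[-0.17,0.6,0.08,0.23,0.58,0.62,-1],[-0.15,0.61,0.07,0.23,0.58,0.62,-1],[-0.12,0.62,0.05,0.23,0.58,0.62,-1],[-0.1,0.62,0.03,0.23,0.58,0.62,-1],[-0.08,0.63,0.02,0.23,0.58,0.62,-1]]]
err mm [ 0.1  0.1 -0. ] deg 0.55 max 0.63
   ik [-10.  10. -23. -16. -35. 123.] max step deg 5.1 err 0.0 rot 113.0
```

```bash
python3 -m pendant '[[[-0.79,0,-0.37,0,0,0,-1],[-0.79,0,-0.37,0,0,0,-1],[-0.79,0,-0.37,0,0,0,-1],[-0.79,0.01,-0.37,0,0,0,-1],[-0.79,0,-0.38,0,0,0,-1],[-0.79,0.01,-0.37,0,0,0,-1],[-0.8,0,-0.38,0,0,0,-1],[-0.79,0.01,-0.37,0,0,0,-1]]]' | grep -E "pos|contact|width"
python3 -m pendant '[[[-0.24,0.1,0.58,0.23,0.58,0.62,-1],[-0.26,0.12,0.56,0.23,0.58,0.62,-1],[-0.27,0.14,0.55,0.23,0.58,0.62,-1],[-0.29,0.16,0.54,0.23,0.58,0.62,-1],[-0.3,0.18,0.52,0.23,0.58,0.62,-1],[-0.32,0.2,0.51,0.23,0.58,0.62,-1],[-0.33,0.22,0.49,0.23,0.58,0.62,-1],[-0.34,0.25,0.47,0.23,0.58,0.62,-1]]]' >/dev/null
python3 -m pendant '[[[-0.34,0.27,0.46,0.23,0.58,0.62,-1],[-0.35,0.29,0.44,0.23,0.58,0.62,-1],[-0.35,0.31,0.42,0.23,0.58,0.62,-1],[-0.36,0.33,0.4,0.23,0.58,0.62,-1],[-0.36,0.36,0.38,0.23,0.58,0.62,-1],[-0.36,0.38,0.36,0.23,0.58,0.62,-1],[-0.35,0.4,0.34,0.23,0.58,0.62,-1],[-0.35,0.42,0.32,0.23,0.58,0.62,-1]]]' | grep -E "pos|contact"
python3 -m pendant '[[[-0.34,0.44,0.3,0.23,0.58,0.62,-1],[-0.33,0.46,0.27,0.23,0.58,0.62,-1],[-0.33,0.48,0.25,0.23,0.58,0.62,-1],[-0.31,0.49,0.23,0.23,0.58,0.62,-1],[-0.3,0.51,0.21,0.23,0.58,0.62,-1],[-0.29,0.53,0.19,0.23,0.58,0.62,-1],[-0.27,0.54,0.17,0.23,0.58,0.62,-1],[-0.25,0.56,0.15,0.23,0.58,0.62,-1]]]' | grep -E "pos|contact"
python3 -m pendant '[[[-0.24,0.57,0.14,0.23,0.58,0.62,-1],[-0.22,0.58,0.12,0.23,0.58,0.62,-1],[-0.2,0.59,0.1,0.23,0.58,0.62,-1],[-0.17,0.6,0.08,0.23,0.58,0.62,-1],[-0.15,0.61,0.07,0.23,0.58,0.62,-1],[-0.12,0.62,0.05,0.23,0.58,0.62,-1],[-0.1,0.62,0.03,0.23,0.58,0.62,-1],[-0.08,0.63,0.02,0.23,0.58,0.62,-1]]]'
cat > place.py <<'E'
from plan import *
Tg=R.from_euler("xyz",[179.47050938,64.77947249,89.25604714],degrees=True); gg=np.array([.51069,.16689,.0505])
ty=Tg.as_matrix()[:,1]; 
# cover standing: x up, z toward -y, y = z x x
y=ty*[1,1,0]; y/=np.linalg.norm(y); y=y*np.sign(np.dot(y,np.cross([0,-1,0],[0,0,1])))
Cs=np.stack([[0,0,1],y,np.cross([0,0,1],y)],1)
Ct=R.from_matrix(Cs).inv()*Tg          # tool in cover
off=np.array([.0005,0,.0159])           # grasp point in cover
def target(cx,cy,az,zrim):
    """tool rotation and grasp point for cover open side down, collar to -x of nest"""
    a=np.radians(az);x=-np.array([np.cos(a),np.sin(a),0]);z=np.array([0,0,-1.])
    Rc=R.from_matrix(np.stack([x,np.cross(z,x),z],1)); o=np.array([cx,cy,zrim+.044])
    return o+Rc.apply(off), Rc*Ct
def cover(s):
    T=h.Rm(s);Rc=T*Ct.inv();g=np.array(s["tcp_pos"])+.003*T.as_matrix()[:,2];o=g-Rc.apply(off);return o,o+Rc.apply([0,0,.044]),Rc.as_matrix()
E
python3 - <<'E'
from place import *
from plant import r,vision
import cv2
s=r.get_state();c=vision.capture("scene");w=vision.capture("wrist");t=vision.capture("top")
np.savez("pics/s4.npz",**c);np.savez("pics/w4.npz",pos=s["tcp_pos"],rot=s["eef_rot"],**w);np.savez("pics/t4.npz",**t)
cv2.imwrite("pics/s4.png",np.hstack([cv2.resize(c["frame"][50:250,180:380],(400,400)),cv2.resize(t["frame"][120:240,272:392],(400,400))]))
print(s["joints"].round(0),[x.round(4) for x in cover(s)])
E
```

```text
tcp_pos: [0.5106, 0.1693, 0.1933]
contact_force: [0.0, -0.0, -2.1]
gripper_width: 0.0558
tcp_pos: [0.5403, -0.0321, 0.1819]
contact_force: [0.9, -0.3, -2.3]
tcp_pos: [0.5552, -0.1315, 0.1775]
contact_force: [0.7, -0.1, -1.9]
time_s: 27.5
tcp_pos: [0.5701, -0.2308, 0.1724]
eef_rot: [-179.7, -24.7, 11.9]
contact_force: [-0.3, -0.2, -1.7]
gripper_width: 0.0556
gripper_force: 45.0
[-10.  10. -23. -16. -35. 124.] [array([ 0.572 , -0.2304,  0.1856]), array([ 0.5715, -0.2303,  0.1416]), array([[-0.9771, -0.2125, -0.0108],
       [-0.2126,  0.9771,  0.0031],
       [ 0.0099,  0.0054, -0.9999]])]
```

View pics/s4.png

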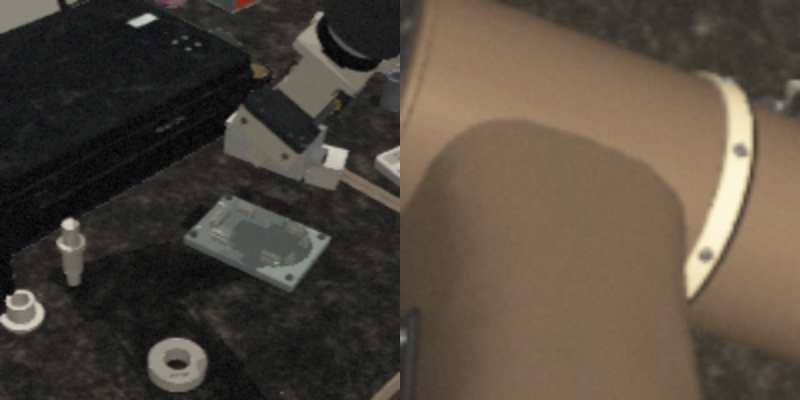

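Run:
```python
from place import *
import cv2
cl=[]
T=np.eye(4)
for n in("top","scene","w4","s3"):
    c=np.load(f"pics/{n}.npz")
    if n=="w4":
        T[:3,:3]=R.from_euler("xyz",c["rot"],degrees=True).as_matrix();T[:3,3]=c["pos"];W=h.cloud(c,T@c["hand_eye"])
    else: W=h.cloud(c)
    W=W.reshape(-1,3)
    m0=(abs(W[:,0]-.573)<.11)&(abs(W[:,1]+.229)<.095)
    for z0,z1 in((.010,.018),(.021,.034)):
        m=W[m0&(W[:,2]>z0)&(W[:,2]<z1)]
        if len(m)<20: print(n,z0,len(m));continue
        rc=cv2.minAreaRect((m[:,:2]*1e3).astype(np.float32));print(n,z0,len(m),np.round(rc[0],1),np.round(rc[1],1),round(rc[2],1),"z",np.median(m[:,2]).round(4))
        if z0>.02:
            a=np.radians(12);l=(m[:,:2]-[.573,-.229])@np.array([[np.cos(a),-np.sin(a)],[np.sin(a),np.cos(a)]]);
            k=l*1e3
            for nm,sel in(("+x",k[:,0]>40),("-x",k[:,0]<-40),("+y",k[:,1]>24),("-y",k[:,1]<-24)):
                q=k[sel]; 
                if len(q): print("   ",nm,len(q),q.min(0).round(1),q.max(0).round(1))
```

```text
top 0.01 1935 [ 573.1 -228.6] [156.6 112.4] 12.0 z 0.0148
top 0.021 253 [ 574.2 -230.4] [142.4  99.1] 13.4 z 0.0267
    +x 90 [ 40.  -49.5] [70.9 49.7]
    -x 68 [-71.5 -39.9] [-40.1  46.2]
    +y 85 [-71.5  24. ] [70.9 49.7]
    -y 79 [-58.9 -49.5] [ 70.3 -25.1]
scene 0.01 1468 [ 573.6 -229.1] [157.1 117.2] 11.7 z 0.0145
scene 0.021 245 [ 572.2 -227.5] [122.  80.] 11.9 z 0.026
    +x 77 [ 40.6 -38.4] [60.5 41.6]
    -x 67 [-61.4 -38. ] [-40.   41.2]
    +y 88 [-59.7  24.9] [48.7 41.7]
    -y 75 [-47.1 -38.4] [ 48.1 -26.9]
w4 0.01 0
w4 0.021 0
s3 0.01 644 [ 538.4 -237. ] [ 90.3 114.2] 8.0 z 0.0146
s3 0.021 102 [ 528.  -234.8] [36.1 76.9] 5.5 z 0.0258
    -x 62 [-61.3 -35. ] [-40.2  39.8]
    +y 50 [-60.   24.9] [-23.5  40.5]
    -y 27 [-55.4 -35. ] [-31.1 -24.6]
```

Nest: (0.573, -0.2285), yaw 12.0. I'll lower to just above the walls first.

Run:
```python
from place import *
from plant import r
s=r.get_state()
g,Rt=target(.573,-.2285,12,.036);cart(s,[(g,Rt,8,-1)])
```

```text
[[[-0.26,-0.01,0.6,-0.01,0.02,0,-1],[-0.27,-0.01,0.6,-0.01,0.02,0,-1],[-0.27,-0.01,0.61,-0.01,0.02,0,-1],[-0.26,-0.01,0.6,-0.01,0.02,0,-1],[-0.27,-0.02,0.6,-0.01,0.02,0,-1],[-0.27,-0.02,0.61,-0.01,0.02,0,-1],[-0.27,-0.01,0.6,-0.01,0.02,0,-1],[-0.26,-0.02,0.61,-0.01,0.02,0,-1]]]
err mm [-0.1 -0.   0. ] deg 0.12 max 0.61
   ik [-11.  18. -26. -24. -24. 133.] max step deg 1.7 err 0.0 rot 1.0
```

```bash
python3 -m pendant '[[[-0.26,-0.01,0.6,-0.01,0.02,0,-1],[-0.27,-0.01,0.6,-0.01,0.02,0,-1],[-0.27,-0.01,0.61,-0.01,0.02,0,-1],[-0.26,-0.01,0.6,-0.01,0.02,0,-1],[-0.27,-0.02,0.6,-0.01,0.02,0,-1],[-0.27,-0.02,0.61,-0.01,0.02,0,-1],[-0.27,-0.01,0.6,-0.01,0.02,0,-1],[-0.26,-0.02,0.61,-0.01,0.02,0,-1]]]'
python3 - <<'E'
from place import *
from plant import r,vision
import cv2
s=r.get_state();c=vision.capture("scene")
np.savez("pics/s5.npz",**c);cv2.imwrite("pics/s5.png",cv2.resize(c["frame"][110:220,250:370],None,fx=5,fy=5,interpolation=cv2.INTER_CUBIC))
print([x.round(4) for x in cover(s)])
g,Rt=target(.573,-.2285,12,.020);cart(s,[(g,Rt,8,-1)])
E
```

```text
time_s: 28.45
tcp_pos: [0.573, -0.2269, 0.0659]
eef_rot: [179.9, -25.2, 12.2]
contact_force: [0.3, 0.6, -2.2]
gripper_width: 0.0559
gripper_force: 45.0
[array([ 0.5747, -0.2265,  0.0791]), array([ 0.5748, -0.2266,  0.0351]), array([[-9.767e-01, -2.145e-01,  3.000e-04],
       [-2.145e-01,  9.767e-01, -2.100e-03],
       [ 2.000e-04, -2.100e-03, -1.000e+00]])]
[[[-0.05,0.01,0.08,-0,0,0.01,-1],[-0.05,0.01,0.08,-0,0,0.01,-1],[-0.05,0.01,0.08,-0,0,0.01,-1],[-0.05,0.01,0.08,-0,0,0.01,-1],[-0.05,0.01,0.08,-0,0,0.01,-1],[-0.06,0.01,0.08,-0,0,0.01,-1],[-0.05,0.01,0.08,-0,0,0.01,-1],[-0.06,0.01,0.08,-0,0,0.01,-1]]]
err mm [0.  0.1 0.1] deg 0.1 max 0.08
   ik [-11.  20. -26. -26. -22. 135.] max step deg 0.3 err 0.0 rot 0.0
```

View pics/s5.png

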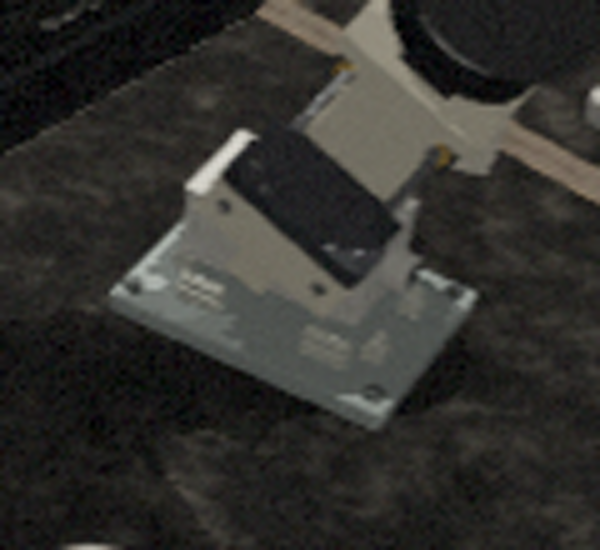

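```bash
python3 -m pendant '[[[-0.05,0.02,0.08,0,0,0.01,-1],[-0.05,0.02,0.08,0,0,0.01,-1],[-0.05,0.01,0.08,0,0,0.01,-1],[-0.05,0.01,0.08,0,0,0.01,-1],[-0.05,0.01,0.08,0,0,0.01,-1],[-0.06,0.01,0.08,0,0,0.01,-1],[0,0,0,0,0,0.01,-1],[0,0,0,0,0,0,-1]]]'
python3 - <<'E'
from place import *
from plant import r
s=r.get_state();print([x.round(4) for x in cover(s)])
g,Rt=target(.573,-.2285,12,.014);cart(s,[(g,Rt,8,-1)])
E
```

```text
time_s: 29.3
tcp_pos: [0.5718, -0.2289, 0.0558]
eef_rot: [-180.0, -25.2, 11.9]
contact_force: [0.7, 0.5, -1.4]
gripper_width: 0.0558
gripper_force: 45.0
[array([ 0.5736, -0.2285,  0.069 ]), array([ 0.5736, -0.2285,  0.025 ]), array([[-9.777e-01, -2.101e-01, -1.000e-04],
       [-2.101e-01,  9.777e-01,  1.000e-04],
       [ 1.000e-04,  1.000e-04, -1.000e+00]])]
[[[-0.03,-0,0.06,-0,0,0,-1],[-0.03,-0,0.06,-0,0,0,-1],[-0.03,-0,0.06,-0,0,0,-1],[-0.03,-0,0.06,-0,0,0,-1],[-0.03,-0,0.06,-0,0,0,-1],[-0.04,-0,0.06,-0,0,0,-1],[-0.03,-0,0.06,-0,0,0,-1],[-0.04,-0.01,0.07,-0,0,0,-1]]]
err mm [-0.  -0.1  0.1] deg 0.13 max 0.07
   ik [-11.  20. -26. -26. -22. 136.] max step deg 0.2 err 0.0 rot 0.0
```

```bash
python3 -m pendant '[[[-0.03,0,0.06,0,0,0,-1],[-0.03,0,0.06,0,0,0,-1],[-0.03,0,0.06,0,0,0,-1],[0,0,0,0,0,0,-1],[0,0,0,0,0,0,-1],[0,0,0,0,0,0,-1],[0,0,0,0,0,0,-1],[0,0,0,0,0,0,-1]]]' | grep -E "pos|contact|rot"
python3 -m pendant '[[[-0.03,0,0.06,0,0,0,-1],[-0.03,0,0.06,0,0,0,-1],[0,0,0,0,0,0,-1],[0,0,0,0,0,0,-1],[0,0,0,0,0,0,-1],[0,0,0,0,0,0,-1],[0,0,0,0,0,0,-1],[0,0,0,0,0,0,-1]]]' | grep -E "pos|contact|rot"
python3 - <<'E'
from place import *
from plant import r
s=r.get_state();print([x.round(4) for x in cover(s)],s["moment"])
E
```

```text
tcp_pos: [0.5716, -0.2289, 0.0517]
eef_rot: [-180.0, -25.2, 11.9]
contact_force: [-2.0, -1.3, -2.5]
tcp_pos: [0.5716, -0.2289, 0.049]
eef_rot: [-180.0, -25.2, 11.9]
contact_force: [-1.5, -1.9, -2.3]
[array([ 0.5733, -0.2285,  0.0622]), array([ 0.5733, -0.2285,  0.0182]), array([[-9.777e-01, -2.101e-01, -3.000e-04],
       [-2.101e-01,  9.777e-01,  0.000e+00],
       [ 3.000e-04,  1.000e-04, -1.000e+00]])] [-1.10755042  2.20997696 -0.28820321]
```

The rim is inside the upright part of the pocket with only light side forces. I'll continue down.

```bash
python3 -m pendant '[[[-0.03,0,0.06,0,0,0,-1],[-0.03,0,0.06,0,0,0,-1],[0,0,0,0,0,0,-1],[0,0,0,0,0,0,-1],[0,0,0,0,0,0,-1],[0,0,0,0,0,0,-1],[0,0,0,0,0,0,-1],[0,0,0,0,0,0,-1]]]' | grep -E "pos|contact|rot"
python3 -m pendant '[[[-0.01,0,0.03,0,0,0,-1],[-0.01,0,0.02,0,0,0,-1],[0,0,0,0,0,0,-1],[0,0,0,0,0,0,-1],[0,0,0,0,0,0,-1],[0,0,0,0,0,0,-1],[0,0,0,0,0,0,-1],[0,0,0,0,0,0,-1]]]' | grep -E "pos|contact|rot"
python3 - <<'E'
from place import *
from plant import r
s=r.get_state();print([x.round(4) for x in cover(s)],s["moment"])
E
```

```text
tcp_pos: [0.5716, -0.2289, 0.0464]
eef_rot: [-180.0, -25.2, 11.9]
contact_force: [-1.4, -2.9, -3.0]
tcp_pos: [0.5716, -0.2289, 0.0457]
eef_rot: [-180.0, -25.2, 11.9]
contact_force: [-4.9, -1.4, 3.6]
[array([ 0.5733, -0.2286,  0.0589]), array([ 0.5733, -0.2286,  0.0149]), array([[-9.777e-01, -2.100e-01,  2.000e-04],
       [-2.100e-01,  9.777e-01,  1.000e-04],
       [-2.000e-04,  1.000e-04, -1.000e+00]])] [-0.71009389  2.41087735 -0.16668362]
```

It touches the floor: the vertical force changed by about 6 N with the rim at about 14.9 mm. I'll release and back off along the tool axis.

```bash
python3 -m pendant '[[[0,0,0,0,0,0,1],[0,0,0,0,0,0,1],[0,0,0,0,0,0,1],[0,0,0,0,0,0,1],[0,0,0,0,0,0,1],[0,0,0,0,0,0,1],[0,0,-0.2,0,0,0,1],[0,0,-0.5,0,0,0,1]]]'|grep -E "pos|contact|width"
python3 -m pendant '[[[0,0,-0.9,0,0,0,1],[0,0,-0.9,0,0,0,1],[0,0,-0.9,0,0,0,1],[0,0,-0.9,0,0,0,1],[0,0,-0.9,0,0,0,1],[0,0,-0.9,0,0,0,1],[0,0,-0.9,0,0,0,1],[0,0,-0.9,0,0,0,1]]]'
python3 - <<'E'
from place import *
from plant import r,vision
import cv2
s=r.get_state();c=vision.capture("scene");w=vision.capture("wrist")
cv2.imwrite("pics/s6.png",np.hstack([cv2.resize(c["frame"][120:220,250:350],(400,400)),cv2.resize(w["frame"],(400,400))]))
T=np.eye(4);T[:3,:3]=h.Rm(s).as_matrix();T[:3,3]=s["tcp_pos"]
for n,W in(("scene",h.cloud(c)),("wrist",h.cloud(w,T@w["hand_eye"]))):
    W=W.reshape(-1,3);m=W[(abs(W[:,0]-.573)<.06)&(abs(W[:,1]+.229)<.05)&(W[:,2]>.05)&(W[:,2]<.075)]
    rc=cv2.minAreaRect((m[:,:2]*1e3).astype(np.float32));print(n,len(m),[np.round(k,1) for k in rc],np.percentile(m[:,2],[10,50,90]).round(4))
    if len(m)>50:
        A=np.c_[m[:,:2],np.ones(len(m))];co=np.linalg.lstsq(A,m[:,2],rcond=None)[0];print("slope",co[:2].round(3))
E
```

```text
tcp_pos: [0.5654, -0.23, 0.0576]
contact_force: [0.3, -0.1, -0.3]
gripper_width: 0.0878
time_s: 34.1
tcp_pos: [0.505, -0.2429, 0.1898]
eef_rot: [180.0, -25.3, 11.9]
contact_force: [0.1, 0.4, -0.1]
gripper_width: 0.0877
gripper_force: 0.0
scene 695 [array([ 573.9, -228.3]), array([101.6,  61.2]), np.float64(11.9)] [0.055  0.0583 0.06  ]
slope [ 0.012 -0.039]
wrist 5918 [array([ 573.1, -227.8]), array([99.4, 56.3]), np.float64(12.0)] [0.0536 0.0545 0.0555]
slope [-0.006  0.003]
```

View pics/s6.png

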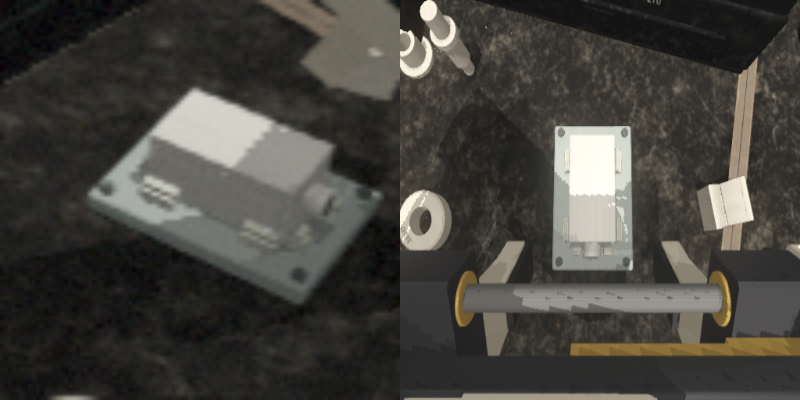

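The cover sits closed face up in the pocket, with its collar in the robot-side gap. Its top is 58 mm above the desk, which is 44 mm above the plate, and it is centred and level. I'll hand it in.

```bash
python3 -c "
from plant import r;print(r.close_job())"
```

```text
the job is handed in; nothing more can be done
None
```

The cover is turned over and released in the nest, open side down with its collar in the gap. The cameras show it level and fully down, and the job was handed in at about 34 s; no verdict came back. The ring, shaft and bush were not touched.

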